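# Square a flange plate into the corner of a locating fixture

### The arm

A 6-joint arm with a two-finger parallel gripper is mounted at the origin on the work surface. World frame = base frame: x ahead of the robot, y to its left, z up, the work surface at z = 0. Lengths are in m, angles in rad, forces in N, time in s.
With the tool pointing down it reaches from about 0.35 to 0.725 m from the base axis. Payload 6 kg.
Tool frame: the origin (TCP) lies midway between the tips of the shut fingers; the grasp point (between the pads) lies env.pinch_z behind it (env.pinch_z is the distance from the TCP to the grasp point, in m); z points along the fingers, x is the direction in which the jaws open and shut, and the axes are right-handed (so a half turn about z gives the same grasp; the last joint's range is limited). The gripper opens to 85 mm and grips with 20 to 120 N. Pads are 22 mm wide; open, the fingers measure 114 mm over their backs; the gripper's body (76 mm by 85 mm) begins 54 mm behind the grasp point. The pads swing forward as they close: fully open they stand 13 mm farther back than shut.
Start: joints at [1.437, 0.04, 0.085, 0, -1.615, -0.334], TCP at [0.271, 0.536, 0.197] pointing down, gripper open.
Joint ranges: [-2.56, 2.56], [-1.29, 2.01], [-1.08, 1.49], [-3.29, 1.98], [-2.81, -0.18], [-2.99, 2.99]. Speed limits (rad/s): [2.57, 2.57, 3.01, 3.14, 3.14, 3.14].

### API

Orientations are given as a unit quaternion [w, x, y, z].
In Python, from plant import env gives the robot as it stands.
- The arm moves only by the tool arm_command, never from a script. Its argument "moves" is one flat list of numbers, 4 for each row, row after row: the shift along the world's x, y, z in mm, then the turn about the world's z in degrees. A call has 1 to 5 rows; each row shifts and turns the commanded pose from where the row before left it; what a row does not reach is not made up. A row lasts 1/10 s, in which the tool goes at most 50 mm and 8.59 degrees, less where a joint would pass 70% of its speed; a pose out of reach is approached as far as the arm can. A call with a gripper value outside its range is refused whole. "claw" is the closure, from 0 (fully open) to 1 (shut), set as the call begins (left out, the last holds). The fingers move at their own pace and stop on an object; the grip force is fixed at half the most. Time passes only in rows, so rows that do not move let the fingers close. It gives the time, the measured TCP pose, the force and the opening at its end, in the units of the state.
- env.observe(): the state, without advancing time (a new reading comes with each control period).
- env.read_camera(name): name is "scene" or "top" or "wrist"; returns a dict with "color" (420x560x3 uint8, red, green, blue), "depth" (420x560 float32, m along the optical axis (not along the pixel's ray), 0 where there is no reading), "mtx" (3x3 intrinsics, pixels), "dist" ([k1, k2, p1, p2, k3] as OpenCV has them; the pictures are not rectified), "R" (3x3) and "t" (3): a world point X has camera coordinates R X + t; the wrist camera has in their place "mount" (4x4, takes a point from camera to tool coordinates, whose origin is the TCP and whose axes are the tool frame's). Camera axes: x right, y down, z forward; pixel columns grow to the right and rows downward; lengths in m; the calibration is good to about 2 mm. A picture is of the moment at which its call begins: read the wrist's pose just before it.
- env.hand_in(): hands the job in, once; it reports no verdict.
The state is a dict: "time": time; "joint_positions": joint angles; "qvel": joint speeds; "tau": joint torques, N m; "ee_pos": TCP position; "tool_rot": TCP orientation; "contact_force": force on the tool from outside, world axes, zero at the start; "torque": the same for the moment, N m; "gripper_width": finger opening in m.
Only numpy, scipy, OpenCV 4.12 (cv2) and the standard library are available. Lean on these libraries where they do the work, as an engineer would, in place of code of your own. Each camera call takes 0.05 s, during which the arm holds its last target.

### The job

Pick up the wooden push block from its mat and, touching the flange plate with nothing but the block, slide the plate flat on the fixture: first square against the long fence, then along that fence until it also touches the short fence (both fences' facing strips are adjustable, so feel for them), pressing it home against each in turn for a moment with a light push of about 5 N and never more than 10 N. The plate must end flush on both edges; then stand the block back upright in the middle of its mat, without dropping it, and let go. Leave the other things on the bench where they are.

Things in the scene. Friction and masses are not known exactly. Their poses are not given: they have to be found in the camera images.
- fixture: fixed grey slab 220 x 240 x 12 mm lying on the bench; origin at the centre of its underside, z up. Its x axis points to the long fence, its -y axis to the short fence. Its top (12 mm above the bench) is the sliding surface.
- fence_long: fixed dark bar 12 x 240 x 20 mm on the slab along its +x edge, origin on the slab's top at the middle of its inner face (slab x = +98, y = 0), axes as the slab's. It carries, parallel in front of it, the steel locating strip that the plate must touch: 8 mm thick, 20 mm high, from slab y = -78 to +105 mm, set on jack screws with its back 0 to 20 mm off the bar.
- long_nominal (a point): a point fixed on the slab's top (slab x = +80, y = -30 mm), axes as the slab's: middle of the range for the long strip's face, which is really anywhere within 10 mm either way (slab x = 70 to 90): set anew each time, not measured, to be found by feel; it does not give way. A weak spring pin here, 7 mm up, stands 4 mm out of the face and goes flush under 0.25 N; it cannot shift the plate.
- fence_short: fixed dark bar 12 x 110 x 20 mm on the slab, square to the long fence, at the -y edge; origin on the slab's top at the middle of its inner face (slab x = +45, y = -108); its -x axis points along slab +y, the way this face looks, its +y along slab +x. Carries a like strip that the plate must touch: 8 mm thick, slab x = -40 to +66 mm, set with its back 0 to 20 mm off the bar.
- short_nominal (a point): a point fixed on the slab's top (slab x = +35, y = -90 mm), axes as the slab's: middle of the range for the short strip's face, which is really anywhere within 10 mm either way (slab y = -80 to -100), set independently of the long one, not measured, to be found by feel; it does not give way. A like spring pin is here.
- flange: loose aluminium plate 64 (x) x 100 (y) x 12 mm, about 0.24 kg, with two collars 22 mm in diameter standing 12 mm above it at y = +26 and -26 mm; flat on the slab clear of both fences, turned up to 0.2 rad from the slab; takes 1 to 3 N to slide; origin at the centre of its underside. Its +x side (100 mm) goes against the long fence, its -y side (64 mm) against the short fence.
- pusher: loose wooden push block, about 0.12 kg: square shoe 44 x 44 x 20 mm, its four upright faces the pushing faces, and on it a square upright handle 24 x 24 mm rising from 20 to 100 mm above its underside, faces parallel to the shoe's; origin at the centre of its underside, z up the handle. It stands upright on its mat.
- mat: fixed round black rubber mat, 112 mm in diameter, 4 mm thick, flat on the bench, left or right of the fixture; origin at the centre of its underside
- roll: bystander: loose cardboard ring 92 mm outside diameter, 50 mm high, standing on the bench on the other side of the fixture from the mat; origin at the centre of its underside
- pipe: bystander: loose bent aluminium pipe about 330 mm long, 12 to 16 mm thick, lying beyond the fixture roughly along y; origin at the bench under its bend
- jar: bystander: loose closed jar 56 mm in diameter, 75 mm high, at the far left of the fixture; origin at the centre of its underside
- wrench: bystander: loose steel spanner lying at the far right of the fixture; origin under its middle
Mind the look-alikes: they are no part of the job. Several things look just like the pusher: the one meant starts farthest from the robot's base. There is more than one size of the mat; the one meant has the size given above.

How it is judged:
By the outcome, as a careful person would: the job done as asked, in the order asked, and still so for the second after the job is handed in, with the robot touching nothing.
It also fails if it takes over 72 s, if anything falls off the work surface, if the arm or the gripper's body presses on something with over 40 N, if the wrist force passes 120 N, or if a joint passes its speed limit or range.

## Working session

There is one attempt and no reset: what is moved stays moved. The work goes in short steps, Python scripts to look and compute and a tool call to move; the robot and the scene stay as the last step left them, time stands still between calls to the robot, and variables do not carry over. Pictures are saved under pics/ and viewed, and the job is handed in when it is done.

Besides the shell and the picture viewer there is one more tool, called in YAML: its name, and indented under it one key for each argument. arm_command: Moves the arm, as the interface text tells. Its arguments: {"type":"object","properties":{"moves":{"type":"array","items":{"type":"number"}},"claw":{"type":"number"}},"required":["moves"]}

```bash
ls; mkdir -p pics
python3 - <<'E'
from plant import env
import cv2,numpy as np
o=env.observe(); print(o); print(env.pinch_z)
for n in ("scene","top","wrist"):
    c=env.read_camera(n); cv2.imwrite(f"pics/{n}0.png",c["color"][:,:,::-1]); np.savez(f"{n}0.npz",**c)
    print(n,c["mtx"].tolist(),c["dist"],c.get("R"),c.get("t"),c.get("mount"))
E
```

```text
pics
{'time': 0.0, 'joint_positions': array([ 1.43666473e+00,  4.08499378e-02,  8.37806888e-02, -4.51772401e-04,
       -1.61549875e+00, -3.33722357e-01]), 'qvel': array([ 1.41522891e-03, -2.50008107e-04,  6.96695021e-04, -6.19664435e-04,
        3.45530283e-05,  7.75527056e-04]), 'tau': array([ 1.53295582e-04, -3.68212330e+01,  3.47415805e+01,  6.93215936e+00,
       -5.35201456e-03,  7.17123299e-06]), 'ee_pos': array([0.27032918, 0.53520766, 0.19564308]), 'tool_rot': array([-7.35535694e-04, -5.23949094e-01,  8.51749089e-01, -5.42791494e-04]), 'contact_force': array([ 0.01204694,  0.65741265, -0.4321424 ]), 'torque': array([ 0.01887329, -0.05578379,  0.00784688]), 'gripper_width': 0.08518370206339763}
0.0187
scene [[426.75399587096814, 0.0, 283.7045217942893], [0.0, 426.75399587096814, 203.9496267442159], [0.0, 0.0, 1.0]] [-0.12999264  0.          0.          0.          0.        ] [[ 8.43902583e-01  5.36496029e-01  6.64747649e-04]
 [ 4.31810611e-01 -6.78497170e-01 -5.94290490e-01]
 [-3.18383458e-01  5.01810325e-01 -8.04250192e-01]] [-0.48789923 -0.20784255  1.34425457] None
top [[468.5407489751013, 0.0, 272.83645092578365], [0.0, 468.5407489751013, 204.65044764704132], [0.0, 0.0, 1.0]] [-0.08169804  0.          0.          0.          0.        ] [[-8.44309463e-02 -9.96429280e-01 -3.24684540e-04]
 [-9.74715376e-01  8.26586970e-02 -2.07599313e-01]
 [ 2.06884872e-01 -1.72113314e-02 -9.78213893e-01]] [0.0501923  0.55965818 1.11050189] None
wrist [[336.13989275212936, 0.0, 280.01692564195287], [0.0, 336.13989275212936, 213.54767437902115], [0.0, 0.0, 1.0]] [-0.07009569  0.          0.          0.          0.        ] None None [[ 9.99998277e-01 -1.55359070e-04  1.85001146e-03 -6.04824137e-04]
 [-4.03149592e-04  9.54541784e-01  2.98076868e-01 -7.70264097e-02]
 [-1.81222218e-03 -2.98077100e-01  9.54540077e-01 -1.76330197e-01]
 [ 0.00000000e+00  0.00000000e+00  0.00000000e+00  1.00000000e+00]]
```

View pics/scene0.png

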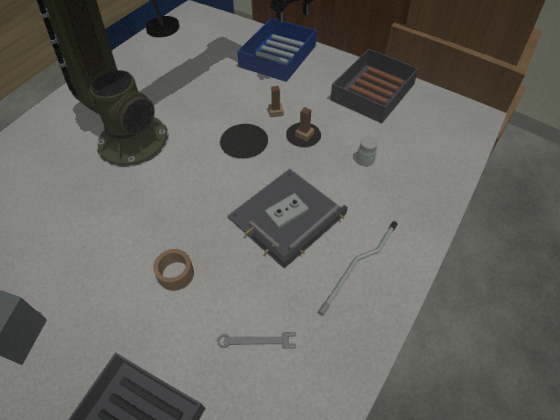

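View pics/top0.png

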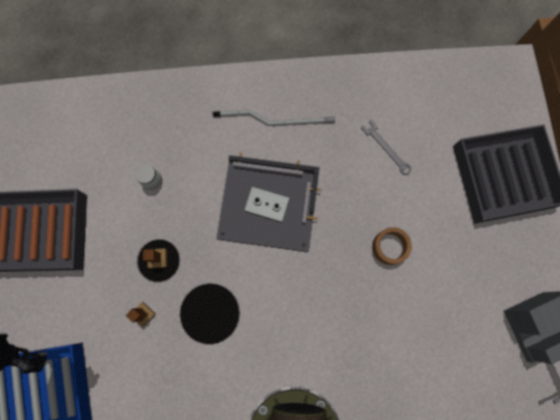

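View pics/wrist0.png

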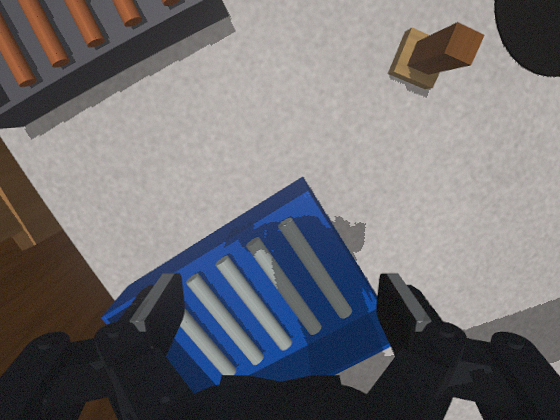

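The top view shows the pusher on the smaller mat at (158,260), a look-alike at (142,314) and a larger mat at (210,313). The fixture is at (268,205), with the plate at (267,204). Next I'll measure them.

```bash
cat > h.py <<'E'
import numpy as np,cv2
from scipy.spatial.transform import Rotation as Rot
def load(n): return dict(np.load(n,allow_pickle=True))
def campose(c,o=None):
    "returns Rwc, C"
    if "R" in c and c["R"].dtype!=object: R=c["R"]; return R.T,-R.T@c["t"]
    q=o["tool_rot"]; Rt=Rot.from_quat([q[1],q[2],q[3],q[0]]).as_matrix()
    M=c["mount"]; return Rt@M[:3,:3],Rt@M[:3,3]+o["ee_pos"]
def rays(c,uv,o=None):
    uv=np.asarray(uv,float).reshape(-1,1,2)
    p=cv2.undistortPoints(uv,c["mtx"],c["dist"]).reshape(-1,2)
    R,C=campose(c,o)
    return np.c_[p,np.ones(len(p))]@R.T,C
def onplane(c,uv,z,o=None):
    d,C=rays(c,uv,o); s=(z-C[2])/d[:,2]; return C+d*s[:,None]
def proj(c,X,o=None):
    R,C=campose(c,o); Xc=(np.atleast_2d(X)-C)@R
    return cv2.projectPoints(Xc,np.zeros(3),np.zeros(3),c["mtx"],c["dist"])[0].reshape(-1,2)
E
python3 - <<'E'
from h import *
for n in("top","scene"):
    c=load(f"{n}0.npz"); g=c["color"].max(2)
    m=(g<40).astype(np.uint8)
    k,l,s,ce=cv2.connectedComponentsWithStats(m)
    for i in range(1,k):
        if s[i,4]>200: print(n,s[i],ce[i])
    im=c["color"][:,:,::-1]
    if n=="top": im=im[130:360,100:340]
    else: im=im[80:280,200:420]
    cv2.imwrite(f"pics/{n}0z.png",cv2.resize(im,None,fx=3,fy=3,interpolation=cv2.INTER_CUBIC)[:600,:800] if n=='scene' else cv2.resize(im,None,fx=2.6,fy=2.6,interpolation=cv2.INTER_CUBIC))
c=load("top0.npz")
for nm,uv,z in (("matS L",(138,260),.004),("matS R",(179.5,260),.004),("matL L",(180,313),.004),("matL R",(239,313),.004)):
    print(nm,onplane(c,[uv],z)[0])
E
```

```text
top [ 465  127   95   76 1342] [529.74590164 153.6780924 ]
top [454 142  29  81 677] [467.97784343 182.80945347]
top [523 144  20  55 244] [532.29098361 171.45081967]
top [509 147  20  55 242] [518.69421488 173.95041322]
top [496 149  19  55 233] [504.90987124 176.09012876]
top [483 152  19  55 223] [491.43497758 179.65919283]
top [  0 192  74  12 651] [ 36.15514593 197.00921659]
top [ 73 192  13  77 662] [ 79.40634441 231.32175227]
top [139 240  39  41 823] [159.75698663 261.90643985]
top [ 181  284   57   59 2632] [209.2006079 313.4399696]
top [506 310  32  33 503] [521.25049702 322.31411531]
top [  0 335  47  38 862] [ 19.14733179 356.97331787]
top [268 403  61  17 563] [296.80284192 409.62877442]
scene [  37    0   94  125 5406] [83.21753607 47.96263411]
scene [146   0  33  37 623] [161.28892456  24.0176565 ]
scene [270   0  30  21 243] [279.76131687   6.20164609]
scene [105 100  49  39 874] [135.18535469 119.00572082]
matS L [0.45779762 0.35953717 0.004     ]
matS R [0.4492256  0.25230942 0.004     ]
matL L [0.31602261 0.25755746 0.004     ]
matL R [0.30425148 0.10962806 0.004     ]
```

View pics/top0z.png

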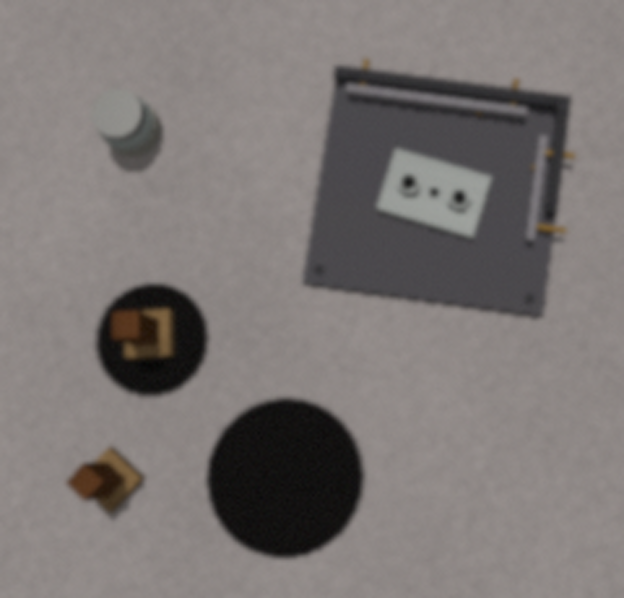

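View pics/scene0z.png

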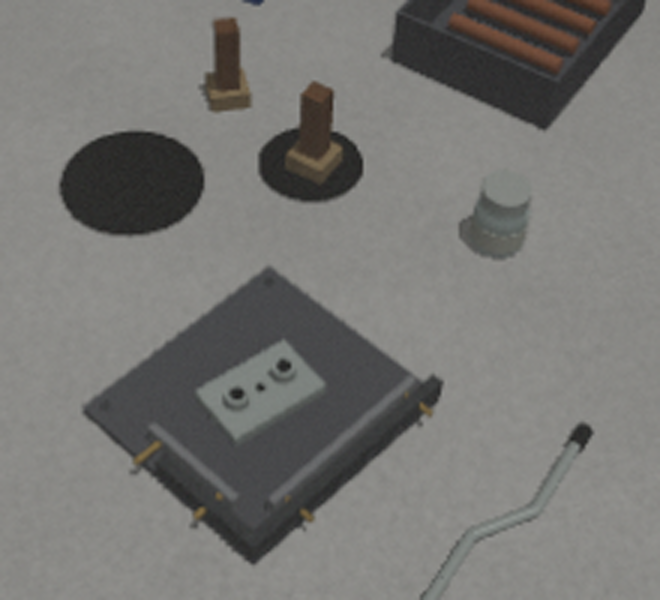

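Run:
```python
from h import *
c=load("top0.npz")
z2=lambda p:((np.array(p)+.5)/2.6-.5+np.array([100,130]))
def P(p,z): return onplane(c,[z2(p)],z)[0]
for nm,p,z in (("slab BL",(305,284),.012),("slab BR",(542,317),.012),("bar TL",(338,68),.032),("bar TR",(570,97),.032),
 ("stripL face l",(347,97),.032),("stripL face r",(525,117),.032),("stripS face top",(541,135),.032),("stripS face bot",(527,241),.032),
 ("pl1",(396,148),.024),("pl2",(492,175),.024),("pl3",(474,237),.024),("pl4",(376,209),.024),("c1",(409,182),.036),("c2",(459,198),.036),
 ("shoe tr",(171,308),.024),("shoe br",(173,357),.024),("shoe bl",(125,360),.024),("h tl",(110,311),.104),("h tr",(140,309),.104),("h bl",(112,342),.104),("h br",(142,340),.104),
 ("mat l",(98,340),.004),("mat r",(207,340),.004),("mat t",(152,285),.004),("mat b",(152,395),.004)):
    print(nm,(P(p,z)*1000).round(1))
```

```text
slab BL [494.4 152.   12. ]
slab BR [442.4 -77.4  12. ]
bar TL [707.1 103.7  32. ]
bar TR [ 657.2 -125.7   32. ]
stripL face l [676.   96.7  32. ]
stripL face r [640.3 -78.7  32. ]
stripS face top [620.5 -92.8  32. ]
stripS face bot [515.4 -68.5  32. ]
pl1 [621.5  51.9  24. ]
pl2 [585.8 -40.9  24. ]
pl3 [525.2 -17.6  24. ]
pl4 [561.2  76.3  24. ]
c1 [583.   41.5  36. ]
c2 [562.9  -6.   36. ]
shoe tr [479.9 282.8  24. ]
shoe br [432.2 282.8  24. ]
shoe bl [433.  329.7  24. ]
h tl [470.9 321.1 104. ]
h tr [470.5 293.5 104. ]
h bl [442.5 320.2 104. ]
h br [442.1 292.7 104. ]
mat l [456.7 361.2   4. ]
mat r [448.1 252.9   4. ]
mat t [507.2 305.3   4. ]
mat b [398.6 309.5   4. ]
```

The 112 mm mat is the small one, centred near (0.453, 0.307). Rough results so far:
- **Pusher:** at (0.456, 0.306), yaw about 0.
- **Slab:** centre (0.5755, 0.013), yaw about −12.8°.
- **Plate:** yaw about −21°.

I'll move over the pusher now and refine these with the wrist camera.

arm_command:
  moves: [30,-38,8,5.4,30,-38,8,5.4,30,-38,8,5.4,30,-38,8,5.4,30,-38,8,5.2]
  claw: 0

```text
time: 0.65
ee_pos: [0.4212, 0.3438, 0.2369]
tool_rot: [0.0, 0.709, -0.706, -0.0]
contact_force: [-0.4, 1.0, 0.6]
gripper_width: 0.085
```

arm_command:
  moves: [18,-20,0,0,18,-19,0,0,0,0,0,0,0,0,0,0]

```text
time: 1.05
ee_pos: [0.4566, 0.3062, 0.2363]
tool_rot: [-0.0, -0.707, 0.708, 0.0]
contact_force: [-0.4, -0.1, 0.5]
gripper_width: 0.0854
```

```bash
cat >> h.py <<'E'
def snap(n,tag):
    from plant import env
    o=env.observe(); c=env.read_camera(n); np.savez(f"{n}{tag}.npz",**c)
    np.savez(f"o_{n}{tag}.npz",ee_pos=o["ee_pos"],tool_rot=o["tool_rot"])
    cv2.imwrite(f"pics/{n}{tag}.png",c["color"][:,:,::-1]); return c,o
def state():
    from plant import env
    o=env.observe(); q=o["tool_rot"]; R=Rot.from_quat([q[1],q[2],q[3],q[0]]).as_matrix()
    print("t%.2f"%o["time"],"pos",(o["ee_pos"]*1000).round(2),"jaw %.2f"%np.degrees(np.arctan2(R[1,0],R[0,0])),"zax",R[:,2].round(4),"F",o["contact_force"].round(2),"M",o["torque"].round(3),"w",o["gripper_width"])
    return o
E
python3 -c "
from h import *
state();snap('wrist','1')"
```

```text
t1.05 pos [456.58 306.25 236.26] jaw -90.07 zax [-6.e-04 -4.e-04 -1.e+00] F [-0.43 -0.1   0.49] M [ 0.014 -0.013  0.056] w 0.08536962561041204
```

View pics/wrist1.png

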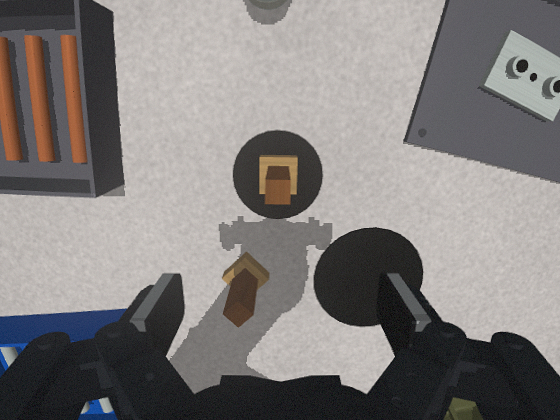

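Run:
```python
from h import *
c=load("wrist1.npz")
cv2.imwrite("pics/w1z.png",cv2.resize(c["color"][120:230,225:335,::-1],None,fx=5,fy=5,interpolation=cv2.INTER_CUBIC))
```

```text
(no output)
```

View pics/w1z.png

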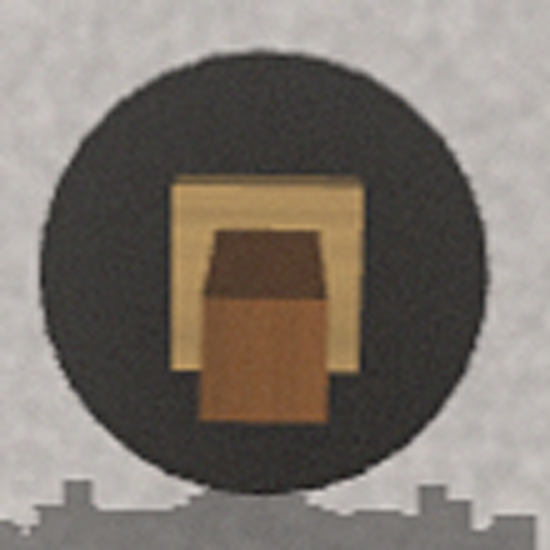

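Run:
```python
from h import *
c=load("wrist1.npz"); o=load("o_wrist1.npz")
P=lambda p,z:(onplane(c,[(np.array(p)+.5)/5-.5+np.array([225,120])],z,o)[0]*1000).round(1)
for nm,p,z in (("shoe tl",(171,184),.024),("tr",(364,184),.024),("br",(360,372),.024),("bl",(172,371),.024),
 ("h tl",(203,298),.104),("tr",(327,298),.104),("br",(328,422),.104),("bl",(199,421),.104),("mat l",(40,270),.004),("mat r",(487,270),.004),("mat t",(265,50),.004),("mat b",(265,495),.004)): print(nm,P(p,z))
# slab / plate in full frame
Q=lambda p,z:(onplane(c,[p],z,o)[0]*1000).round(1)
print("slab corner BL",Q((404,143),.012))
```

```text
shoe tl [481.  330.1  24. ]
tr [481.  285.6  24. ]
br [436.3 285.9  24. ]
bl [436.6 330.7  24. ]
h tl [470.7 319.6 104. ]
tr [470.6 296.5 104. ]
br [446.6 296.1 104. ]
bl [446.8 320.7 104. ]
mat l [457.3 364.    4. ]
mat r [457.1 253.9   4. ]
mat t [510.  308.4   4. ]
mat b [398.9 308.7   4. ]
slab corner BL [495.7 158.4  12. ]
```

arm_command:
  moves: [1,1,-40,0,1,1,-40,0,0,0,-40,0,0,0,-40,0,0,0,-25,0]

```text
time: 1.6
ee_pos: [0.4564, 0.3084, 0.0479]
tool_rot: [0.002, 0.708, -0.707, -0.0]
contact_force: [0.2, 0.2, 0.1]
gripper_width: 0.0854
```

arm_command:
  moves: [0,0,-11,0,0,0,0,0,0,0,0,0]

```text
time: 1.9
ee_pos: [0.459, 0.3095, 0.0424]
tool_rot: [-0.001, 0.707, -0.707, 0.0]
contact_force: [-0.2, -0.8, 0.7]
gripper_width: 0.0852
```

```bash
python3 -c "
from h import *
state();snap('wrist','2')"
```

```text
t1.90 pos [459.03 309.51  42.4 ] jaw -89.95 zax [ 0.0019  0.0012 -1.    ] F [-0.19 -0.79  0.68] M [ 0.014  0.049 -0.026] w 0.08522902030337307
```

View pics/wrist2.png

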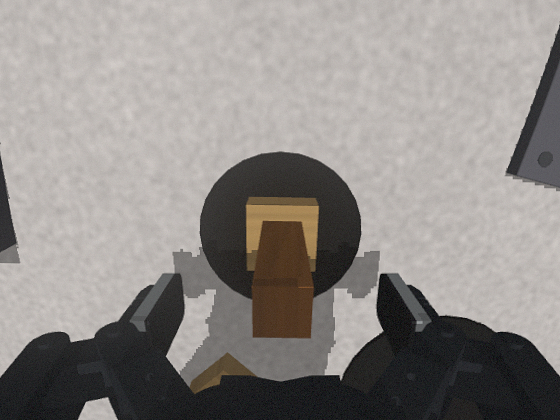

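The handle is centred between the open fingers (columns 253–313, fingers at about 160 and 400). I'll close the gripper.

arm_command:
  moves: [0,0,0,0,0,0,0,0,0,0,0,0,0,0,0,0,0,0,0,0]
  claw: 1

```text
time: 2.45
ee_pos: [0.4588, 0.3087, 0.0411]
tool_rot: [0.0, -0.707, 0.707, -0.0]
contact_force: [-0.2, 0.4, -0.4]
gripper_width: 0.0231
```

arm_command:
  moves: [0,0,0,0,0,0,0,0]

```text
time: 2.65
ee_pos: [0.4588, 0.3087, 0.0411]
tool_rot: [-0.0, 0.707, -0.707, 0.0]
contact_force: [0.3, 0.3, 2.7]
gripper_width: 0.023
```

```bash
python3 -c "
from h import *
state();snap('wrist','3')"
```

```text
t2.65 pos [458.79 308.7   41.08] jaw -90.00 zax [ 7.e-04  3.e-04 -1.e+00] F [0.34 0.27 2.65] M [ 0.102 -0.034 -0.038] w 0.022995435069148407
```

The handle is gripped at 23 mm opening. I'll lift the block and carry it to a hover behind the plate, turned to match the slab.

arm_command:
  moves: [0,0,20,0,0,0,30,0,4,-30,20,0,5,-40,0,-3,5,-40,0,-3]

```text
time: 3.2
ee_pos: [0.4722, 0.1977, 0.1106]
tool_rot: [-0.0, -0.669, 0.743, 0.0]
contact_force: [0.7, 0.8, -1.3]
gripper_width: 0.023
```

arm_command:
  moves: [5,-40,0,-3,5,-40,0,-3.8,6,-40,0,0,6,-40,0,0,0,-4,0,0]

```text
time: 3.7
ee_pos: [0.4942, 0.031, 0.11]
tool_rot: [-0.001, -0.622, 0.783, 0.0]
contact_force: [-1.0, 0.0, -1.1]
gripper_width: 0.0229
```

arm_command:
  moves: [0,0,0,0,0,0,0,0]

```text
time: 3.9
ee_pos: [0.4942, 0.035, 0.1102]
tool_rot: [-0.0, -0.624, 0.782, 0.0]
contact_force: [0.7, 0.5, -0.9]
gripper_width: 0.023
```

```bash
python3 -c "
from h import *
state();snap('wrist','4')"
```

```text
t3.90 pos [494.22  34.98 110.16] jaw -102.80 zax [-9.e-04  0.e+00 -1.e+00] F [ 0.74  0.5  -0.87] M [ 0.041 -0.002 -0.011] w 0.022951003320503503
```

View pics/wrist4.png

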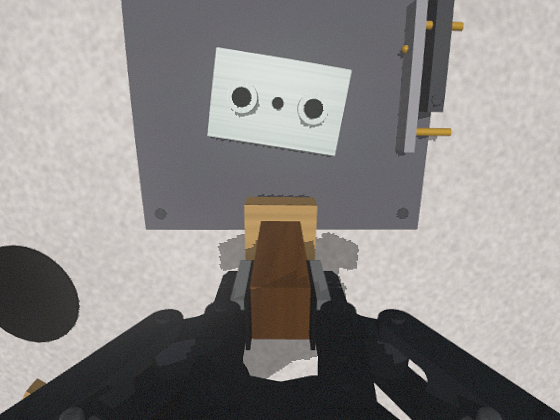

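The wrist view shows the slab's near edge (145,229)–(417,229) and the plate corners at (218,47), (351,70), (335,156) and (208,135). The short strip's face is near column 398–415.

```bash
cat > w4.py <<'E'
from h import *
c=load("wrist4.npz"); o=load("o_wrist4.npz")
Q=lambda p,z:(onplane(c,[p],z,o)[0]*1000)
BL=Q((145,229),.012);BR=Q((417,229),.012)
d=BL-BR; th=np.degrees(np.arctan2(-d[0],d[1])); print("slab",BL.round(1),BR.round(1),np.linalg.norm(d),"yaw",th)
t=np.radians(th);x=np.array([np.cos(t),np.sin(t)]);y=np.array([-x[1],x[0]])
C=(BL+BR)[:2]/2+110*x; print("C",C.round(1))
S=lambda p:np.array([(p[:2]-C)@x,(p[:2]-C)@y]).round(1)
pl=[Q(p,.024) for p in ((217,47),(352,70),(335,156.5),(207.5,135))]
for p in pl: print("plate",S(p))
e=pl[0]-pl[1];e2=pl[3]-pl[2]; print("plate yaw rel",np.degrees(np.arctan2(-e[0],e[1]))-th,np.degrees(np.arctan2(-e2[0],e2[1]))-th,"c",S(sum(pl)/4))
print("stripS near end top, face", S(Q((397,152),.032)), S(Q((406,5),.032)))
for p in ((242,97),(314,108)): print("collar",S(Q(p,.036)))
print("tcp",S(o["ee_pos"]*1000))
E
python3 w4.py; python3 -c "
from h import *
c=load('wrist4.npz');cv2.imwrite('pics/w4z.png',cv2.resize(c['color'][0:240,120:440,::-1],None,fx=2.5,fy=2.5,interpolation=cv2.INTER_CUBIC))"
```

```text
slab [498.  155.5  12. ] [445.  -77.6  12. ] 239.0315396563931 yaw -12.816895489158929
C [578.8  14.6]
plate [33.8 46.5]
plate [ 18.2 -51.6]
plate [-45.4 -41.8]
plate [-28.9  56.7]
plate yaw rel -9.018895280255856 -9.509194978783706 c [-5.6  2.4]
stripS near end top, face [-40.5 -87.7] [ 60.8 -85.5]
collar [-1.5 28.1]
collar [ -9.  -23.2]
tcp [-87.    1.2]
```

View pics/w4z.png

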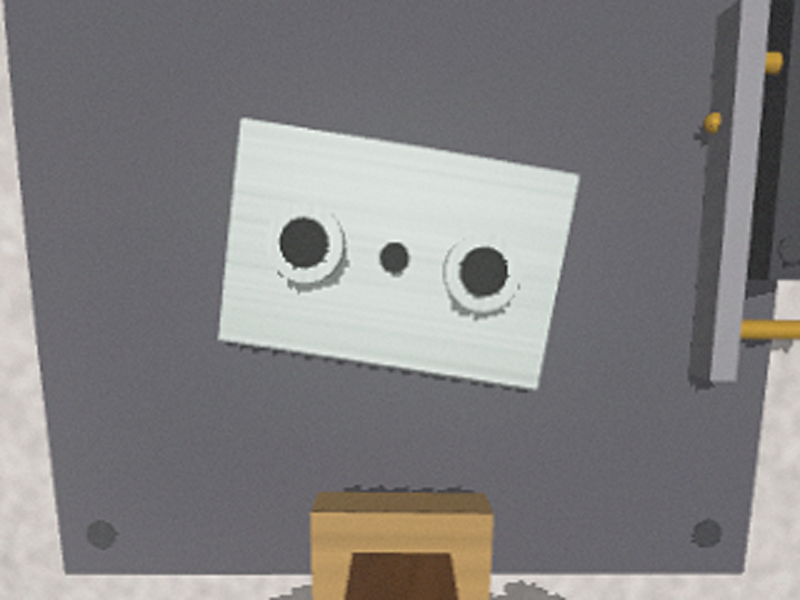

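arm_command:
  moves: [0,0,-20,0,0,0,-20,0,0,0,-15,0,0,0,-4,0,0,0,0,0]

```text
time: 4.45
ee_pos: [0.4943, 0.0348, 0.0513]
tool_rot: [-0.001, -0.624, 0.781, -0.0]
contact_force: [0.9, 0.0, -0.8]
gripper_width: 0.0231
```

arm_command:
  moves: [4.88,-1.11,0,0,4.88,-1.11,0,0,2.9,-0.67,0,0,0,0,0,0]

```text
time: 4.85
ee_pos: [0.5077, 0.0315, 0.0519]
tool_rot: [0.0, -0.624, 0.782, -0.0]
contact_force: [-0.8, -0.1, -1.8]
gripper_width: 0.0231
```

```bash
cat > s.py <<'E'
import sys
from h import *
C=np.array([578.8,14.6]); t=np.radians(-12.82); x=np.array([np.cos(t),np.sin(t)]); y=np.array([-x[1],x[0]])
def S(p): p=np.asarray(p)[:2]; return np.array([(p-C)@x,(p-C)@y])
if __name__=="__main__":
    o=state(); p=S(o["ee_pos"]*1000); F=o["contact_force"]; print("slab xy",p.round(2),"Fx %.2f Fy %.2f"%(F[:2]@x,F[:2]@y),"base z %.1f"%(o["ee_pos"][2]*1000-37.1))
    if len(sys.argv)>1:
        n,tag=sys.argv[1:]; snap(n,tag)
E
python3 s.py
```

```text
t4.85 pos [507.75  31.5   51.94] jaw -102.83 zax [ 3.e-04 -1.e-04 -1.e+00] F [-0.76 -0.13 -1.81] M [-0.024 -0.007 -0.026] w 0.023120317000827208
slab xy [-73.03   0.71] Fx -0.72 Fy -0.29 base z 14.8
```

arm_command:
  moves: [1.95,-0.44,0,0,1.95,-0.44,0,0,0.98,-0.22,0,0,0.98,-0.22,0,0,0.98,-0.22,0,0]

```text
time: 5.35
ee_pos: [0.5141, 0.0301, 0.0516]
tool_rot: [-0.0, -0.624, 0.782, -0.0]
contact_force: [-0.3, -0.2, -1.9]
gripper_width: 0.0231
```

arm_command:
  moves: [0.98,-0.22,0,0,0.98,-0.22,0,0,0.98,-0.22,0,0,0.98,-0.22,0,0,0.98,-0.22,0,0]

```text
time: 5.85
ee_pos: [0.5184, 0.029, 0.0516]
tool_rot: [-0.001, -0.624, 0.782, 0.0]
contact_force: [-3.7, 0.4, 1.0]
gripper_width: 0.0229
```

arm_command:
  moves: [0.98,-0.22,0,0,0.98,-0.22,0,0,0.98,-0.22,0,0,0.98,-0.22,0,0,0.98,-0.22,0,0]

```text
time: 6.35
ee_pos: [0.5238, 0.0278, 0.0515]
tool_rot: [-0.0, -0.624, 0.782, -0.0]
contact_force: [-2.0, -0.7, -0.7]
gripper_width: 0.0231
```

```bash
python3 s.py wrist 5
```

```text
t6.35 pos [523.82  27.77  51.51] jaw -102.81 zax [-2.e-04 -3.e-04 -1.e+00] F [-1.97 -0.68 -0.67] M [-0.247  1.069 -0.082] w 0.023071499307836828
slab xy [-56.54   0.64] Fx -1.77 Fy -1.10 base z 14.4
```

View pics/wrist5.png

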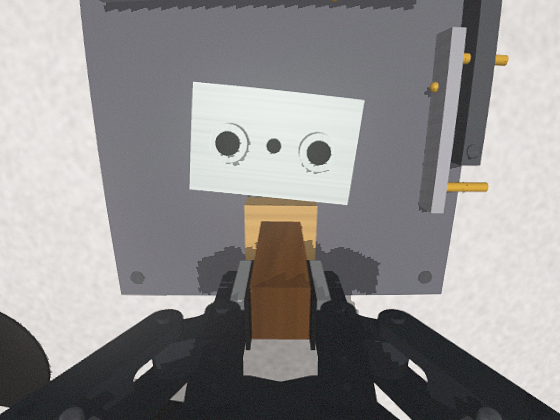

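Contact made, at about 2 to 4 N. The plate's near side meets the shoe at about (300,200) and is beginning to square up. I'll keep pushing.

arm_command:
  moves: [0.98,-0.22,0,0,0.98,-0.22,0,0,0.98,-0.22,0,0,0.98,-0.22,0,0,0.98,-0.22,0,0]

```text
time: 6.9
ee_pos: [0.5288, 0.0269, 0.0516]
tool_rot: [0.0, -0.624, 0.782, -0.0]
contact_force: [-1.8, -0.7, -1.6]
gripper_width: 0.0233
```

arm_command:
  moves: [0.98,-0.22,0,0,0.98,-0.22,0,0,0.98,-0.22,0,0,0.98,-0.22,0,0,0.98,-0.22,0,0]

```text
time: 7.4
ee_pos: [0.5337, 0.0257, 0.0517]
tool_rot: [-0.0, -0.624, 0.782, -0.0]
contact_force: [-1.4, 0.3, -1.3]
gripper_width: 0.0228
```

arm_command:
  moves: [0.98,-0.22,0,0,0.98,-0.22,0,0,0.98,-0.22,0,0,0.98,-0.22,0,0,0.98,-0.22,0,0]

```text
time: 7.9
ee_pos: [0.5386, 0.0247, 0.0518]
tool_rot: [0.0, -0.624, 0.781, -0.0]
contact_force: [-0.6, 0.2, -1.7]
gripper_width: 0.0232
```

arm_command:
  moves: [0.98,-0.22,0,0,0.98,-0.22,0,0,0.98,-0.22,0,0,0.98,-0.22,0,0,0.98,-0.22,0,0]

```text
time: 8.4
ee_pos: [0.5435, 0.0235, 0.0516]
tool_rot: [-0.0, -0.624, 0.782, -0.0]
contact_force: [-1.0, 0.5, -0.8]
gripper_width: 0.0231
```

```bash
python3 s.py wrist 6
```

```text
t8.40 pos [543.48  23.48  51.62] jaw -102.80 zax [-1.e-04 -1.e-04 -1.e+00] F [-1.01  0.51 -0.78] M [0.106 0.46  0.023] w 0.02310135596454392
slab xy [-36.41   0.82] Fx -1.10 Fy 0.27 base z 14.5
```

View pics/wrist6.png

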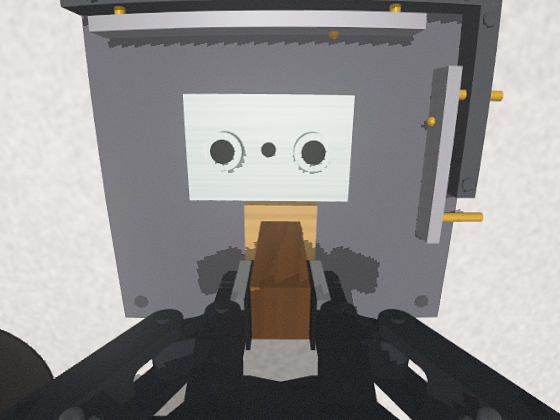

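Run:
```python
from h import *
from s import S
c=load("wrist6.npz"); o=load("o_wrist6.npz")
cv2.imwrite('pics/w6z.png',cv2.resize(c['color'][0:220,80:480,::-1],None,fx=2,fy=2,interpolation=cv2.INTER_CUBIC))
Q=lambda p,z:S(onplane(c,[p],z,o)[0]*1000).round(1)
for p in ((183.5,95),(355,95),(350,201),(189,200.5)): print(Q(p,.024))
for r in (12,26,34,40): print(r,Q((260,r),.032),Q((260,r),.012))
```

```text
[49.  56.8]
[ 48.9 -42.6]
[-14.8 -43.3]
[-14.4  58.3]
12 [90.6 11.4] [95.7 12.5]
26 [83.7 11.5] [88.1 12.6]
34 [79.7 11.6] [83.7 12.6]
40 [76.7 11.6] [80.4 12.7]
```

View pics/w6z.png

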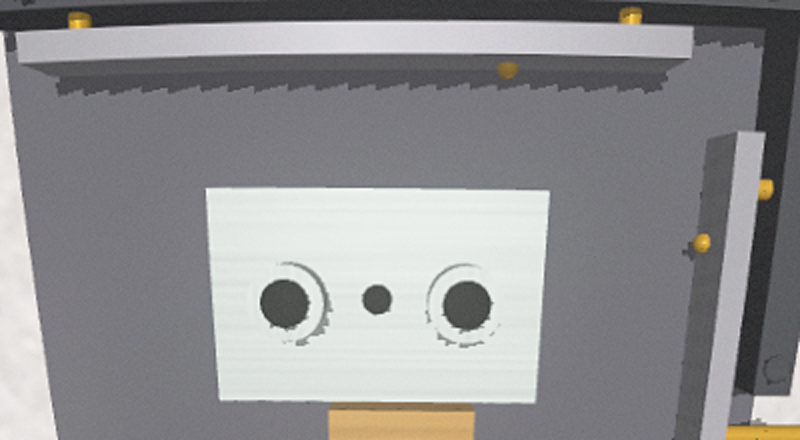

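The plate is nearly square: its +x edge lies at slab x of about 49 at both ends. The long strip's face is visually near 82, so the gap is about 33 mm.

arm_command:
  moves: [1.2,-0.27,0,0,1.2,-0.27,0,0,1.2,-0.27,0,0,1.2,-0.27,0,0,1.2,-0.27,0,0]

```text
time: 8.95
ee_pos: [0.5495, 0.0221, 0.0517]
tool_rot: [-0.0, -0.624, 0.782, -0.0]
contact_force: [-2.8, 1.3, -2.0]
gripper_width: 0.0233
```

arm_command:
  moves: [1.2,-0.27,0,0,1.2,-0.27,0,0,1.2,-0.27,0,0,1.2,-0.27,0,0,1.2,-0.27,0,0]

```text
time: 9.45
ee_pos: [0.5556, 0.0208, 0.0517]
tool_rot: [0.0, -0.624, 0.782, -0.0]
contact_force: [-5.4, 1.7, 2.0]
gripper_width: 0.0232
```

arm_command:
  moves: [1.2,-0.27,0,0,1.2,-0.27,0,0,1.2,-0.27,0,0,1.2,-0.27,0,0,1.2,-0.27,0,0]

```text
time: 9.95
ee_pos: [0.5616, 0.0194, 0.0517]
tool_rot: [0.0, -0.624, 0.782, -0.0]
contact_force: [-3.8, 1.1, 1.3]
gripper_width: 0.0231
```

arm_command:
  moves: [0.98,-0.22,0,0,0.98,-0.22,0,0,0.98,-0.22,0,0,0.98,-0.22,0,0,0.98,-0.22,0,0]

```text
time: 10.45
ee_pos: [0.5664, 0.0183, 0.0517]
tool_rot: [-0.0, -0.624, 0.782, -0.0]
contact_force: [-4.4, 2.0, 1.4]
gripper_width: 0.0231
```

```bash
python3 s.py wrist 7
```

```text
t10.45 pos [566.41  18.32  51.68] jaw -102.80 zax [ 0.e+00 -1.e-04 -1.e+00] F [-4.4   1.95  1.43] M [ 0.53   1.736 -0.027] w 0.023089444542785168
slab xy [-12.9    0.88] Fx -4.72 Fy 0.93 base z 14.6
```

View pics/wrist7.png

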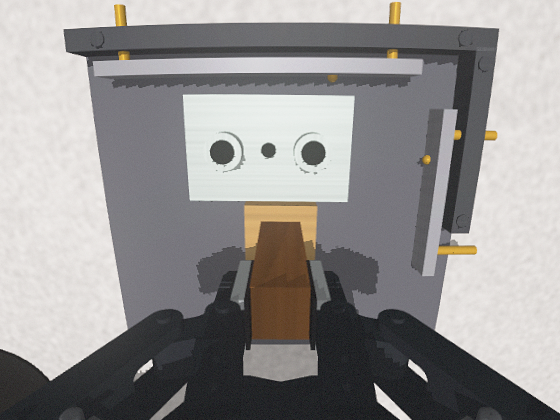

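arm_command:
  moves: [0,0,0,0,0,0,0,0]

```text
time: 10.7
ee_pos: [0.5665, 0.0183, 0.0516]
tool_rot: [0.0, -0.624, 0.782, -0.0]
contact_force: [-0.7, -0.4, -0.8]
gripper_width: 0.0231
```

```bash
python3 s.py
python3 - <<'E'
from h import *
from s import S
c=load("wrist7.npz"); o=load("o_wrist7.npz")
Q=lambda p,z:S(onplane(c,[p],z,o)[0]*1000).round(1)
for p in ((183.5,95),(355,95.5),(350,201.5),(189,200.5)): print(Q(p,.024))
cv2.imwrite('pics/w7z.png',cv2.resize(c['color'][20:240,80:480,::-1],None,fx=2,fy=2,interpolation=cv2.INTER_CUBIC))
E
```

```text
t10.70 pos [566.54  18.3   51.65] jaw -102.80 zax [ 5.e-04 -1.e-04 -1.e+00] F [-0.68 -0.41 -0.83] M [0.022 0.416 0.055] w 0.023093498498391717
slab xy [-12.78   0.89] Fx -0.57 Fy -0.55 base z 14.5
[72.5 56.9]
[ 72.1 -42.5]
[  8.4 -43.3]
[ 9.1 58.3]
```

View pics/w7z.png

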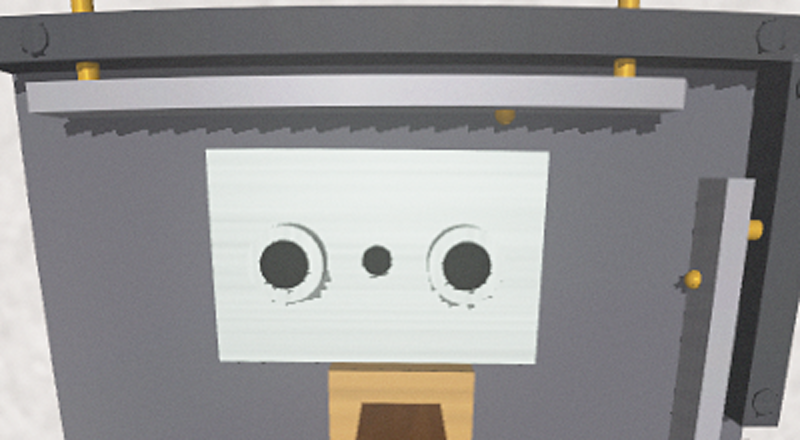

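arm_command:
  moves: [0.8,-0.18,0,0,0.8,-0.18,0,0,0.8,-0.18,0,0,0.8,-0.18,0,0,0.8,-0.18,0,0]

```text
time: 11.2
ee_pos: [0.5704, 0.0175, 0.0517]
tool_rot: [-0.0, -0.624, 0.782, -0.0]
contact_force: [-2.3, -0.1, 0.0]
gripper_width: 0.0234
```

arm_command:
  moves: [0.4,-0.09,0,0,0.4,-0.09,0,0,0.4,-0.09,0,0,0.4,-0.09,0,0,0.4,-0.09,0,0]

```text
time: 11.7
ee_pos: [0.5724, 0.017, 0.0516]
tool_rot: [0.0, -0.624, 0.782, -0.0]
contact_force: [-2.5, 0.7, 0.2]
gripper_width: 0.0232
```

arm_command:
  moves: [0.3,-0.07,0,0,0.3,-0.07,0,0,0.3,-0.07,0,0,0.3,-0.07,0,0]

```text
time: 12.1
ee_pos: [0.5735, 0.0167, 0.0516]
tool_rot: [-0.0, -0.624, 0.782, -0.0]
contact_force: [-0.9, 0.3, -1.8]
gripper_width: 0.0228
```

```bash
python3 s.py wrist 8
python3 - <<'E'
from h import *
c=load("wrist8.npz")
cv2.imwrite('pics/w8z.png',cv2.resize(c['color'][20:240,80:480,::-1],None,fx=2,fy=2,interpolation=cv2.INTER_CUBIC))
E
```

```text
t12.10 pos [573.53  16.72  51.62] jaw -102.80 zax [-0.e+00 -1.e-04 -1.e+00] F [-0.87  0.32 -1.8 ] M [0.142 0.511 0.068] w 0.022811110897211443
slab xy [-5.61  0.9 ] Fx -0.92 Fy 0.12 base z 14.5
```

View pics/w8z.png

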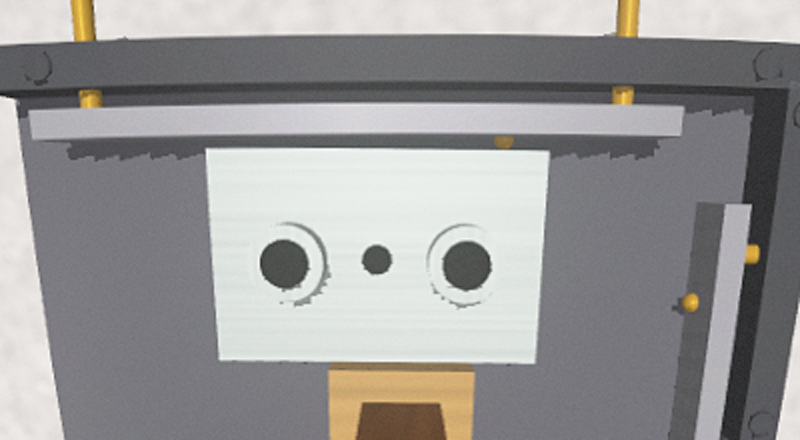

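arm_command:
  moves: [0.3,-0.07,0,0,0.3,-0.07,0,0,0.3,-0.07,0,0]

```text
time: 12.45
ee_pos: [0.5744, 0.0165, 0.0517]
tool_rot: [-0.0, -0.624, 0.782, -0.0]
contact_force: [-3.2, 1.0, 0.0]
gripper_width: 0.0235
```

arm_command:
  moves: [0.3,-0.07,0,0,0.3,-0.07,0,0]

```text
time: 12.65
ee_pos: [0.575, 0.0164, 0.0516]
tool_rot: [-0.0, -0.624, 0.782, -0.0]
contact_force: [-1.3, 1.1, -0.4]
gripper_width: 0.0233
```

arm_command:
  moves: [0.3,-0.07,0,0,0.3,-0.07,0,0]

```text
time: 12.85
ee_pos: [0.5756, 0.0162, 0.0517]
tool_rot: [-0.0, -0.624, 0.782, -0.0]
contact_force: [-3.1, 0.7, -0.2]
gripper_width: 0.0228
```

```bash
python3 s.py
```

```text
t12.85 pos [575.65  16.23  51.68] jaw -102.80 zax [ 0.e+00 -1.e-04 -1.e+00] F [-3.14  0.65 -0.21] M [0.448 1.243 0.015] w 0.02284973595447989
slab xy [-3.44  0.89] Fx -3.21 Fy -0.06 base z 14.6
```

arm_command:
  moves: [0.3,-0.07,0,0,0.3,-0.07,0,0]

```text
time: 13.05
ee_pos: [0.5762, 0.0161, 0.0516]
tool_rot: [-0.0, -0.624, 0.782, -0.0]
contact_force: [-3.0, 0.6, 0.2]
gripper_width: 0.0233
```

arm_command:
  moves: [0.3,-0.07,0,0,0.3,-0.07,0,0]

```text
time: 13.25
ee_pos: [0.5768, 0.0159, 0.0517]
tool_rot: [-0.0, -0.624, 0.782, -0.0]
contact_force: [-3.8, 0.3, 0.5]
gripper_width: 0.0229
```

```bash
python3 s.py wrist 9
python3 - <<'E'
from h import *
c=load("wrist9.npz")
cv2.imwrite('pics/w9z.png',cv2.resize(c['color'][40:140,140:400,::-1],None,fx=3,fy=3,interpolation=cv2.INTER_CUBIC))
E
```

```text
t13.25 pos [576.82  15.94  51.66] jaw -102.80 zax [-1.e-04 -1.e-04 -1.e+00] F [-3.84  0.34  0.49] M [0.384 1.411 0.037] w 0.022929935668119423
slab xy [-2.23  0.86] Fx -3.82 Fy -0.52 base z 14.6
```

View pics/w9z.png

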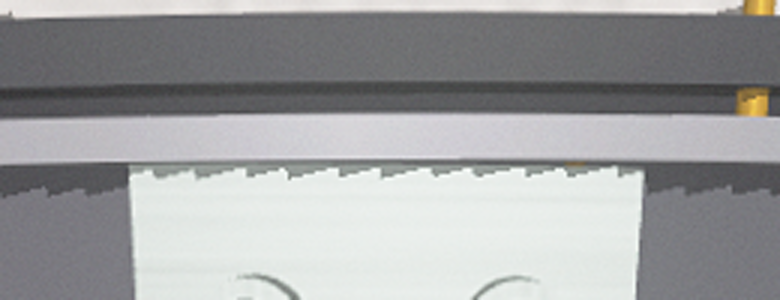

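arm_command:
  moves: [0.2,-0.05,0,0,0.2,-0.05,0,0]

```text
time: 13.5
ee_pos: [0.577, 0.0159, 0.0517]
tool_rot: [-0.0, -0.624, 0.782, 0.0]
contact_force: [-4.4, 1.8, 2.0]
gripper_width: 0.023
```

arm_command:
  moves: [0.2,-0.05,0,0]

```text
time: 13.6
ee_pos: [0.5771, 0.0159, 0.0517]
tool_rot: [-0.0, -0.624, 0.782, 0.0]
contact_force: [-5.7, 0.7, 1.9]
gripper_width: 0.0231
```

arm_command:
  moves: [0.2,-0.05,0,0]

```text
time: 13.7
ee_pos: [0.5771, 0.0158, 0.0517]
tool_rot: [-0.0, -0.624, 0.782, 0.0]
contact_force: [-6.3, 1.4, 1.4]
gripper_width: 0.0231
```

arm_command:
  moves: [0.2,-0.05,0,0]

```text
time: 13.8
ee_pos: [0.5772, 0.0158, 0.0517]
tool_rot: [-0.001, -0.624, 0.781, 0.0]
contact_force: [-7.8, 2.4, 2.2]
gripper_width: 0.0229
```

```bash
python3 s.py
```

```text
t13.80 pos [577.21  15.81  51.75] jaw -102.79 zax [-0.0013 -0.     -1.    ] F [-7.79  2.4   2.19] M [0.644 2.6   0.016] w 0.022915113002239553
slab xy [-1.82  0.83] Fx -8.13 Fy 0.61 base z 14.6
```

The tool has stalled at slab x of about −1.8 with force still rising, so the long strip has been reached. I'll ease back to about 5 N and hold.

arm_command:
  moves: [-0.29,0.07,0,0,0,0,0,0]

```text
time: 14.0
ee_pos: [0.5771, 0.0158, 0.0517]
tool_rot: [-0.0, -0.624, 0.781, 0.0]
contact_force: [-5.3, 1.0, 2.6]
gripper_width: 0.0232
```

```bash
python3 s.py
```

```text
t14.00 pos [577.08  15.79  51.71] jaw -102.80 zax [-9.e-04 -1.e-04 -1.e+00] F [-5.28  0.99  2.64] M [0.587 2.167 0.028] w 0.023159613837374245
slab xy [-1.94  0.78] Fx -5.37 Fy -0.20 base z 14.6
```

arm_command:
  moves: [0,0,0,0,0,0,0,0]

```text
time: 14.2
ee_pos: [0.5771, 0.0158, 0.0517]
tool_rot: [-0.0, -0.624, 0.781, 0.0]
contact_force: [-5.7, 1.2, 1.0]
gripper_width: 0.0234
```

```bash
python3 s.py wrist 10
python3 - <<'E'
from h import *
c=load("wrist10.npz")
cv2.imwrite('pics/w10z.png',cv2.resize(c['color'][40:140,140:400,::-1],None,fx=3,fy=3,interpolation=cv2.INTER_CUBIC))
E
```

```text
t14.20 pos [577.1  15.8  51.7] jaw -102.79 zax [-9.e-04 -1.e-04 -1.e+00] F [-5.66  1.15  0.95] M [0.59  2.154 0.047] w 0.023374589333752027
slab xy [-1.92  0.79] Fx -5.77 Fy -0.13 base z 14.6
```

View pics/w10z.png

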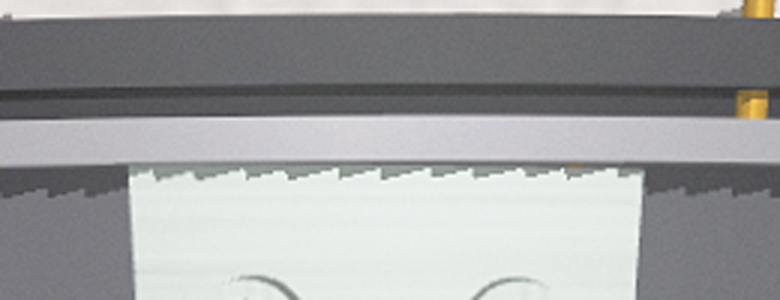

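Force is about 5.5 N with almost no yaw moment. The shoe face itself might be holding the plate a hair off parallel, so I'll back off, yaw the shoe 1.2° so it touches along one edge, and press again. That lets the plate align itself to the strip.

arm_command:
  moves: [-0.98,0.22,0,0,-0.98,0.22,0,1.2,0,0,0,0,0,0,0,0]

```text
time: 14.65
ee_pos: [0.5761, 0.0162, 0.0519]
tool_rot: [0.0, -0.632, 0.775, -0.0]
contact_force: [-0.1, 0.5, -1.5]
gripper_width: 0.0229
```

```bash
python3 s.py wrist 11
```

```text
t14.65 pos [576.11  16.18  51.92] jaw -101.60 zax [ 1.3e-03 -1.0e-04 -1.0e+00] F [-0.1   0.48 -1.46] M [0.03  0.047 0.093] w 0.022896478323498084
slab xy [-2.98  0.94] Fx -0.20 Fy 0.45 base z 14.8
```

arm_command:
  moves: [0.49,-0.11,0,0,0.39,-0.09,0,0]

```text
time: 14.9
ee_pos: [0.5764, 0.0161, 0.0517]
tool_rot: [-0.0, -0.632, 0.775, 0.0]
contact_force: [-1.9, 0.8, 0.1]
gripper_width: 0.0232
```

arm_command:
  moves: [0.2,-0.05,0,0,0.2,-0.05,0,0]

```text
time: 15.1
ee_pos: [0.5766, 0.016, 0.0517]
tool_rot: [-0.0, -0.632, 0.775, 0.0]
contact_force: [-3.4, 0.1, 0.6]
gripper_width: 0.0234
```

```bash
python3 s.py
```

```text
t15.10 pos [576.59  15.99  51.68] jaw -101.61 zax [-6.e-04  0.e+00 -1.e+00] F [-3.42  0.11  0.6 ] M [ 0.399  1.224 -0.058] w 0.0234004872602906
slab xy [-2.46  0.86] Fx -3.36 Fy -0.66 base z 14.6
```

arm_command:
  moves: [0.2,-0.05,0,0,0.1,-0.02,0,0]

```text
time: 15.3
ee_pos: [0.5769, 0.0158, 0.0517]
tool_rot: [-0.0, -0.632, 0.775, 0.0]
contact_force: [-2.4, 2.4, 1.1]
gripper_width: 0.0233
```

```bash
python3 s.py
```

```text
t15.30 pos [576.89  15.83  51.7 ] jaw -101.60 zax [-6.e-04 -2.e-04 -1.e+00] F [-2.43  2.37  1.14] M [ 0.294  1.403 -0.077] w 0.023319341045727193
slab xy [-2.13  0.78] Fx -2.90 Fy 1.77 base z 14.6
```

arm_command:
  moves: [0,0,0,0,0,0,0,0,0,0,0,0,0,0,0,0]

```text
time: 15.7
ee_pos: [0.5771, 0.0157, 0.0516]
tool_rot: [-0.0, -0.632, 0.775, -0.0]
contact_force: [-3.9, 0.6, 1.1]
gripper_width: 0.0233
```

```bash
python3 s.py wrist 12
python3 - <<'E'
from h import *
c=load("wrist12.npz")
cv2.imwrite('pics/w12z.png',cv2.resize(c['color'][40:220,140:400,::-1],None,fx=3,fy=3,interpolation=cv2.INTER_CUBIC))
E
```

```text
t15.70 pos [577.08  15.7   51.63] jaw -101.61 zax [-2.e-04 -3.e-04 -1.e+00] F [-3.93  0.59  1.1 ] M [ 0.206  1.502 -0.079] w 0.02333166666323368
slab xy [-1.92  0.7 ] Fx -3.96 Fy -0.30 base z 14.5
```

View pics/w12z.png

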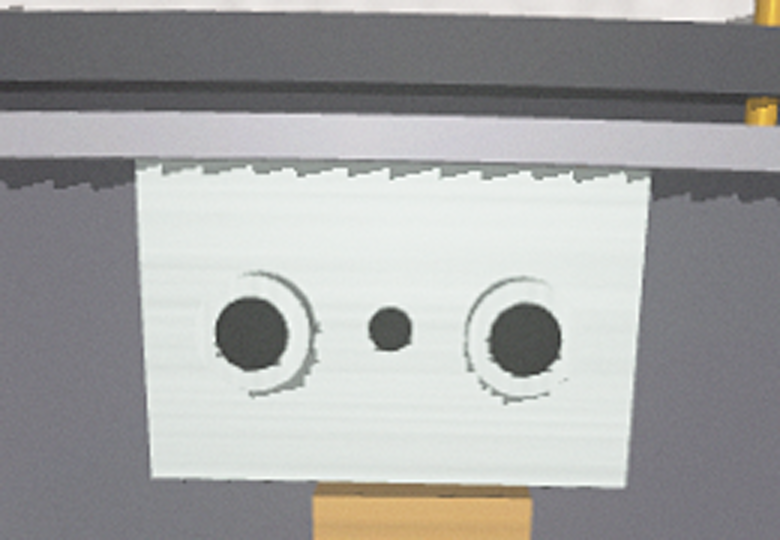

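The tool crept forward 0.5 mm while the force dropped, so the plate did rotate onto the strip. I'll press a little more until it stalls.

arm_command:
  moves: [0.15,-0.03,0,0,0.15,-0.03,0,0,0,0,0,0]

```text
time: 16.05
ee_pos: [0.5773, 0.0157, 0.0516]
tool_rot: [-0.0, -0.632, 0.775, 0.0]
contact_force: [-5.0, 0.7, 1.9]
gripper_width: 0.0231
```

```bash
python3 s.py
```

```text
t16.05 pos [577.29  15.68  51.59] jaw -101.61 zax [-4.e-04 -3.e-04 -1.e+00] F [-4.98  0.71  1.93] M [ 0.146  1.844 -0.069] w 0.023112518428767173
slab xy [-1.71  0.72] Fx -5.02 Fy -0.41 base z 14.5
```

arm_command:
  moves: [0,0,0,0,0,0,0,0]

```text
time: 16.25
ee_pos: [0.5773, 0.0157, 0.0516]
tool_rot: [-0.0, -0.632, 0.775, -0.0]
contact_force: [-5.2, 0.1, 2.4]
gripper_width: 0.0231
```

```bash
python3 s.py
```

```text
t16.25 pos [577.34  15.7   51.63] jaw -101.61 zax [-3.e-04 -2.e-04 -1.e+00] F [-5.2   0.07  2.37] M [ 0.083  1.968 -0.126] w 0.023130101844979038
slab xy [-1.66  0.75] Fx -5.09 Fy -1.08 base z 14.5
```

```bash
cat > ang.py <<'E'
import sys
from h import *
from s import S
tag=sys.argv[1]; name=f"wrist{tag}"
c=load(name+".npz"); o=load("o_"+name+".npz")
g=cv2.cvtColor(c["color"],cv2.COLOR_RGB2GRAY).astype(float)
def edge(u0,u1,vg,h,sign,z,du=4):
    "vertical-gradient edge along columns; vg(u) row guess"
    pts=[]
    for u in range(u0,u1,du):
        v0=int(vg(u)); col=cv2.GaussianBlur(g[:,u-1:u+2].mean(1).reshape(-1,1),(1,5),0).ravel()
        d=np.gradient(col)*sign; r=np.arange(v0-h,v0+h+1); k=r[np.argmax(d[r])]
        a,b,e=d[k-1],d[k],d[k+1]; pts.append((u,k+.5*(a-e)/(a-2*b+e+1e-9)))
    X=onplane(c,pts,z,o)[:,:2]*1000; X=np.array([S(p) for p in X])
    f=np.polyfit(X[:,1],X[:,0],1); r=X[:,0]-np.polyval(f,X[:,1]); ok=abs(r)<1
    f=np.polyfit(X[ok,1],X[ok,0],1); return "x(y=0)=%.2f ang=%.2f deg n=%d/%d rms %.2f"%(f[1],-np.degrees(np.arctan(f[0])),ok.sum(),len(ok),(X[ok,0]-np.polyval(f,X[ok,1])).std())
if __name__=="__main__":
    lin=lambda a,b:(lambda u:a[1]+(u-a[0])*(b[1]-a[1])/(b[0]-a[0]))
    for spec in sys.argv[2:]:
        u0,v0,u1,v1,h,s,z=[float(t) for t in spec.split(",")]
        print(spec,edge(int(u0),int(u1),lin((u0,v0),(u1,v1)),int(h),s,z))
E
python3 ang.py 12 192,199,240,200,4,-1,.024 320,201,346,202,4,-1,.024 192,199,346,202,4,-1,.024 150,77.5,395,82,4,1,.032 150,91.5,395,96,3,-1,.032 145,43.5,395,48,4,-1,.032
```

```text
192,199,240,200,4,-1,.024 x(y=0)=19.88 ang=-0.11 deg n=12/12 rms 0.06
320,201,346,202,4,-1,.024 x(y=0)=19.97 ang=-0.15 deg n=7/7 rms 0.07
192,199,346,202,4,-1,.024 x(y=0)=19.91 ang=-0.07 deg n=39/39 rms 0.06
150,77.5,395,82,4,1,.032 x(y=0)=91.81 ang=0.15 deg n=62/62 rms 0.07
150,91.5,395,96,3,-1,.032 x(y=0)=83.96 ang=0.14 deg n=62/62 rms 0.15
145,43.5,395,48,4,-1,.032 x(y=0)=109.20 ang=0.15 deg n=62/63 rms 0.14
```

arm_command:
  moves: [0,0,0,0,0,0,0,0]

```text
time: 16.45
ee_pos: [0.5773, 0.0157, 0.0516]
tool_rot: [-0.0, -0.632, 0.775, -0.0]
contact_force: [-4.6, 0.2, 1.4]
gripper_width: 0.023
```

```bash
python3 s.py wrist 13; python3 ang.py 13  192,199,346,202,4,-1,.024 150,77.5,395,82,4,1,.032 150,91.5,395,96,3,-1,.032;python3 ang.py 10  192,200,346,200,5,-1,.024 150,79.5,395,80,4,1,.032
```

```text
t16.45 pos [577.35  15.7   51.63] jaw -101.61 zax [-2.e-04 -2.e-04 -1.e+00] F [-4.63  0.2   1.41] M [ 0.002  1.891 -0.107] w 0.022963779926928385
slab xy [-1.66  0.75] Fx -4.56 Fy -0.83 base z 14.5
192,199,346,202,4,-1,.024 x(y=0)=20.01 ang=0.05 deg n=39/39 rms 0.06
150,77.5,395,82,4,1,.032 x(y=0)=91.79 ang=0.13 deg n=61/62 rms 0.04
150,91.5,395,96,3,-1,.032 x(y=0)=83.96 ang=0.13 deg n=62/62 rms 0.15
192,200,346,200,5,-1,.024 x(y=0)=19.56 ang=-0.46 deg n=39/39 rms 0.05
150,79.5,395,80,4,1,.032 x(y=0)=91.78 ang=0.12 deg n=61/62 rms 0.03
```

Measured against the strip, the plate's yaw error went from −0.6° to within about 0.1°, and it held about 5 N. Next I'll go round to the plate's +y side.

arm_command:
  moves: [-1,0.2,0,0,-4,0.9,0,0,-8,1.8,0,-0.6,-10,2.3,0,-0.5,3,18,0,0]

```text
time: 17.0
ee_pos: [0.5564, 0.0386, 0.0521]
tool_rot: [0.0, -0.624, 0.782, -0.0]
contact_force: [-0.0, -0.4, -0.6]
gripper_width: 0.023
```

arm_command:
  moves: [6,25,0,0,6,25,0,0,6,24,0,0,20,-4.5,0,0,25,-5.6,0,0]

```text
time: 17.5
ee_pos: [0.6207, 0.105, 0.0522]
tool_rot: [0.001, -0.626, 0.78, -0.0]
contact_force: [-0.3, 0.1, -1.0]
gripper_width: 0.0226
```

arm_command:
  moves: [20,-4.5,0,0,7,-1.5,0,0,0,0,0,0,0,0,0,0]

```text
time: 17.9
ee_pos: [0.6469, 0.0973, 0.0516]
tool_rot: [-0.0, -0.625, 0.781, 0.0]
contact_force: [-0.1, -0.2, -0.9]
gripper_width: 0.0231
```

```bash
python3 s.py wrist 14
```

```text
t17.90 pos [646.86  97.33  51.59] jaw -102.70 zax [-3.e-04  0.e+00 -1.e+00] F [-0.05 -0.2  -0.86] M [ 0.027 -0.013  0.003] w 0.023065774647260034
slab xy [48.01 95.77] Fx -0.01 Fy -0.20 base z 14.5
```

View pics/wrist14.png

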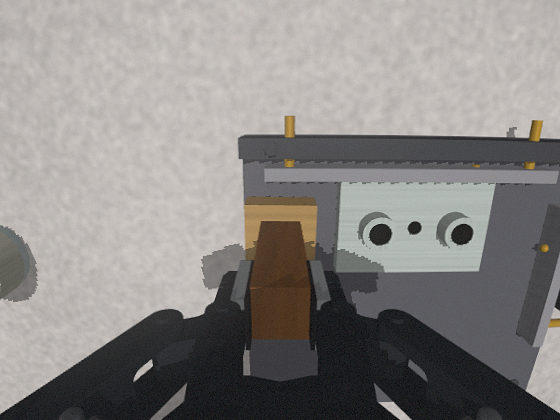

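The plate is still against the long strip, with its +y edge at column 338 and the shoe's side at column 318. Pushing along slab −y now.

arm_command:
  moves: [-0.66,-2.93,0,0,-0.66,-2.93,0,0,-0.44,-1.95,0,0,-0.44,-1.95,0,0,-0.22,-0.98,0,0]

```text
time: 18.45
ee_pos: [0.645, 0.0859, 0.0518]
tool_rot: [0.0, -0.624, 0.781, -0.0]
contact_force: [0.6, 0.4, -1.8]
gripper_width: 0.023
```

arm_command:
  moves: [-0.22,-0.98,0,0,-0.22,-0.98,0,0,-0.22,-0.98,0,0,-0.21,-0.98,0,0,-0.21,-0.98,0,0]

```text
time: 18.95
ee_pos: [0.6441, 0.0818, 0.0517]
tool_rot: [0.0, -0.625, 0.781, 0.0]
contact_force: [0.7, 3.9, 0.1]
gripper_width: 0.0231
```

arm_command:
  moves: [-0.21,-0.98,0,0,-0.21,-0.98,0,0,-0.21,-0.98,0,0,-0.21,-0.98,0,0,-0.21,-0.98,0,0]

```text
time: 19.45
ee_pos: [0.6429, 0.0764, 0.0517]
tool_rot: [0.0, -0.625, 0.781, -0.0]
contact_force: [-0.8, 2.2, -1.5]
gripper_width: 0.0231
```

```bash
python3 s.py wrist 15
```

```text
t19.45 pos [642.93  76.36  51.71] jaw -102.70 zax [ 1.e-04  1.e-04 -1.e+00] F [-0.79  2.16 -1.53] M [ 0.856 -0.005 -0.009] w 0.023117788481782642
slab xy [48.82 74.45] Fx -1.25 Fy 1.93 base z 14.6
```

View pics/wrist15.png

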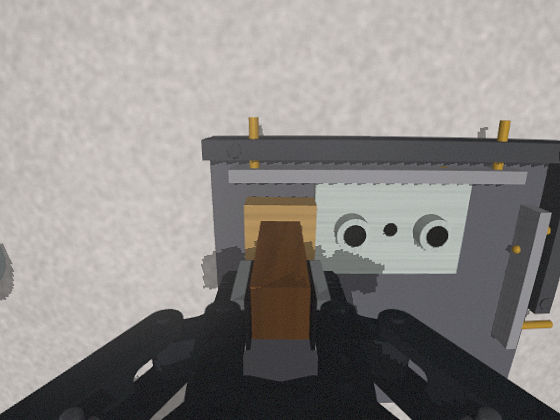

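arm_command:
  moves: [-0.26,-1.17,0,0,-0.26,-1.17,0,0,-0.26,-1.17,0,0,-0.26,-1.17,0,0,-0.26,-1.17,0,0]

```text
time: 20.0
ee_pos: [0.6417, 0.0704, 0.0518]
tool_rot: [0.0, -0.625, 0.781, -0.0]
contact_force: [0.0, 3.5, 0.6]
gripper_width: 0.0228
```

arm_command:
  moves: [-0.26,-1.17,0,0,-0.26,-1.17,0,0,-0.26,-1.17,0,0,-0.26,-1.17,0,0,-0.26,-1.17,0,0]

```text
time: 20.5
ee_pos: [0.6403, 0.0645, 0.0517]
tool_rot: [-0.0, -0.625, 0.781, -0.0]
contact_force: [0.8, 1.1, -1.1]
gripper_width: 0.0229
```

arm_command:
  moves: [-0.26,-1.17,0,0,-0.26,-1.17,0,0,-0.26,-1.17,0,0,-0.26,-1.17,0,0,-0.26,-1.17,0,0]

```text
time: 21.0
ee_pos: [0.639, 0.0587, 0.0516]
tool_rot: [-0.0, -0.625, 0.781, -0.0]
contact_force: [0.8, 3.9, -1.6]
gripper_width: 0.0229
```

arm_command:
  moves: [-0.26,-1.17,0,0,-0.26,-1.17,0,0,-0.26,-1.17,0,0,-0.26,-1.17,0,0,-0.26,-1.17,0,0]

```text
time: 21.5
ee_pos: [0.6377, 0.0528, 0.0517]
tool_rot: [-0.0, -0.625, 0.781, -0.0]
contact_force: [1.2, 3.8, -1.2]
gripper_width: 0.0234
```

```bash
python3 s.py wrist 16
```

```text
t21.50 pos [637.7   52.84  51.68] jaw -102.70 zax [ 1.e-04 -1.e-04 -1.e+00] F [ 1.16  3.77 -1.15] M [ 1.277 -0.251 -0.057] w 0.023397297145339425
slab xy [48.95 50.36] Fx 0.29 Fy 3.94 base z 14.6
```

View pics/wrist16.png

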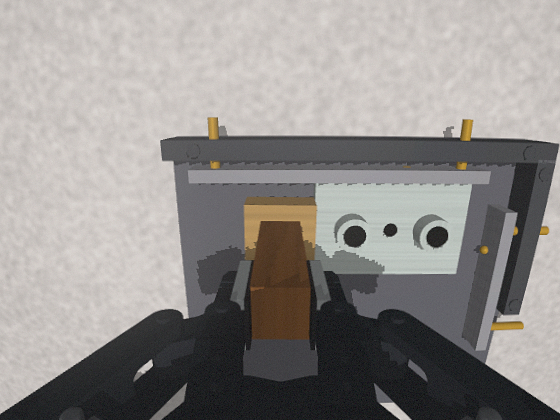

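arm_command:
  moves: [-0.215,-0.98,0,0,-0.215,-0.98,0,0,-0.215,-0.98,0,0,-0.215,-0.98,0,0,-0.215,-0.98,0,0]

```text
time: 22.05
ee_pos: [0.6366, 0.048, 0.0516]
tool_rot: [-0.0, -0.625, 0.781, -0.0]
contact_force: [0.6, 4.2, -0.6]
gripper_width: 0.023
```

arm_command:
  moves: [-0.215,-0.98,0,0,-0.215,-0.98,0,0,-0.215,-0.98,0,0,-0.17,-0.78,0,0,-0.17,-0.78,0,0]

```text
time: 22.55
ee_pos: [0.6356, 0.0435, 0.0516]
tool_rot: [-0.0, -0.625, 0.781, -0.0]
contact_force: [0.9, 4.1, -0.9]
gripper_width: 0.0231
```

```bash
python3 s.py wrist 17;  python3 - <<'E'
from h import *
c=load("wrist17.npz")
cv2.imwrite('pics/w17z.png',cv2.resize(c['color'][130:360,300:560,::-1],None,fx=2.5,fy=2.5,interpolation=cv2.INTER_CUBIC))
E
```

```text
t22.55 pos [635.59  43.46  51.61] jaw -102.70 zax [-1.e-04 -1.e-04 -1.e+00] F [ 0.91  4.1  -0.88] M [ 1.089 -0.189 -0.01 ] w 0.023101106660654666
slab xy [48.97 40.74] Fx -0.02 Fy 4.19 base z 14.5
```

View pics/w17z.png

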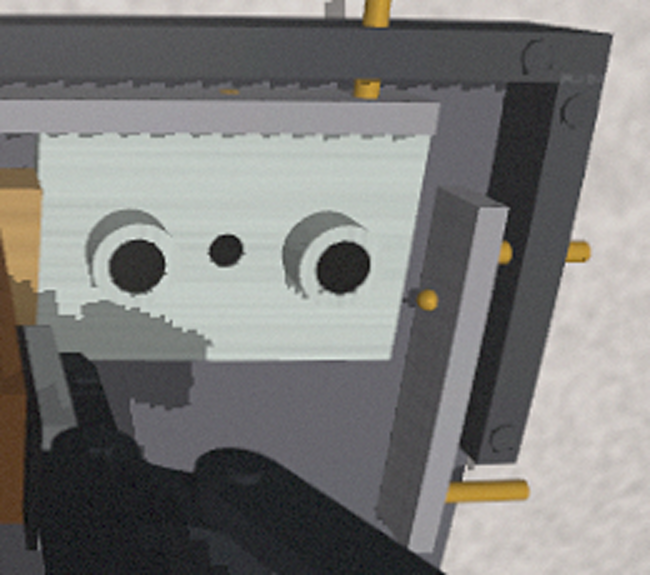

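arm_command:
  moves: [-0.15,-0.68,0,0,-0.15,-0.68,0,0,-0.13,-0.59,0,0,-0.13,-0.59,0,0,-0.13,-0.59,0,0]

```text
time: 23.1
ee_pos: [0.6349, 0.0403, 0.0516]
tool_rot: [-0.0, -0.625, 0.781, -0.0]
contact_force: [-0.1, 3.6, -0.0]
gripper_width: 0.0232
```

arm_command:
  moves: [-0.06,-0.3,0,0,-0.06,-0.3,0,0,-0.06,-0.3,0,0]

```text
time: 23.4
ee_pos: [0.6347, 0.0394, 0.0516]
tool_rot: [-0.0, -0.625, 0.781, -0.0]
contact_force: [0.3, 1.9, 0.6]
gripper_width: 0.0232
```

```bash
python3 s.py wrist 18;  python3 - <<'E'
from h import *
c=load("wrist18.npz")
cv2.imwrite('pics/w18z.png',cv2.resize(c['color'][160:300,400:520,::-1],None,fx=4,fy=4,interpolation=cv2.INTER_CUBIC))
E
```

```text
t23.40 pos [634.74  39.44  51.62] jaw -102.70 zax [-1.e-04 -2.e-04 -1.e+00] F [0.27 1.89 0.59] M [ 1.295 -0.182 -0.062] w 0.0231713141926005
slab xy [49.04 36.64] Fx -0.16 Fy 1.91 base z 14.5
```

View pics/w18z.png

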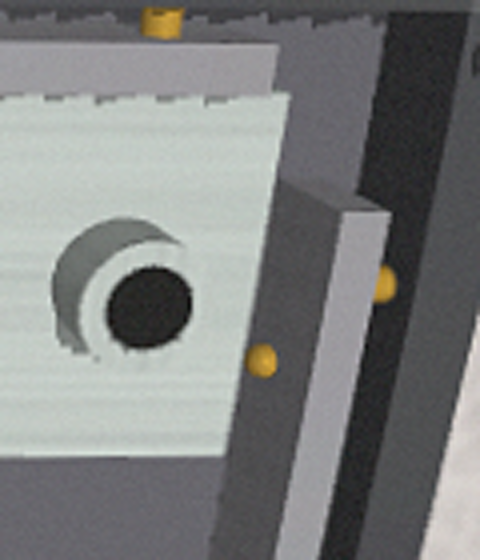

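arm_command:
  moves: [-0.06,-0.3,0,0,-0.06,-0.3,0,0,-0.06,-0.3,0,0,-0.06,-0.3,0,0]

```text
time: 23.85
ee_pos: [0.6345, 0.0383, 0.0516]
tool_rot: [-0.0, -0.625, 0.781, -0.0]
contact_force: [-0.9, 2.7, -1.5]
gripper_width: 0.0235
```

arm_command:
  moves: [-0.06,-0.3,0,0,-0.06,-0.3,0,0,-0.06,-0.3,0,0]

```text
time: 24.15
ee_pos: [0.6343, 0.0373, 0.0516]
tool_rot: [-0.0, -0.625, 0.781, -0.0]
contact_force: [0.7, 2.2, -1.6]
gripper_width: 0.0231
```

```bash
python3 s.py wrist 19;  python3 - <<'E'
from h import *
c=load("wrist19.npz")
cv2.imwrite('pics/w19z.png',cv2.resize(c['color'][160:300,400:520,::-1],None,fx=4,fy=4,interpolation=cv2.INTER_CUBIC))
E
```

```text
t24.15 pos [634.31  37.34  51.62] jaw -102.71 zax [-1.e-04 -1.e-04 -1.e+00] F [ 0.71  2.17 -1.64] M [ 0.76  -0.113 -0.042] w 0.023113142147904834
slab xy [49.08 34.49] Fx 0.21 Fy 2.27 base z 14.5
```

View pics/w19z.png

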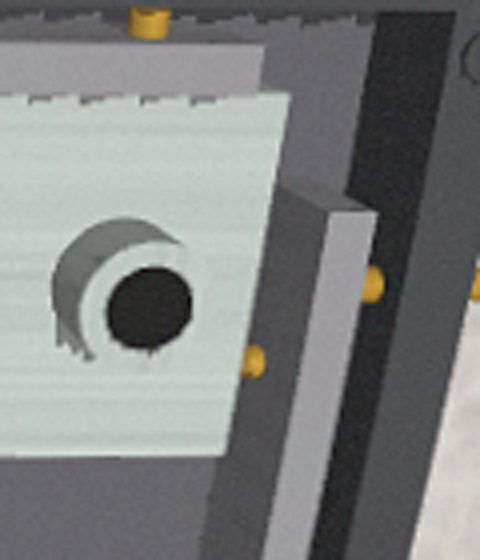

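arm_command:
  moves: [-0.09,-0.4,0,0,-0.09,-0.4,0,0,-0.09,-0.4,0,0,-0.09,-0.4,0,0]

```text
time: 24.6
ee_pos: [0.634, 0.0358, 0.0517]
tool_rot: [-0.0, -0.625, 0.781, -0.0]
contact_force: [0.7, 2.2, -2.3]
gripper_width: 0.0228
```

arm_command:
  moves: [-0.06,-0.3,0,0,-0.06,-0.3,0,0,-0.06,-0.3,0,0]

```text
time: 24.9
ee_pos: [0.6338, 0.0349, 0.0517]
tool_rot: [0.0, -0.625, 0.781, -0.0]
contact_force: [0.2, 2.4, -1.2]
gripper_width: 0.023
```

arm_command:
  moves: [-0.06,-0.3,0,0,-0.06,-0.3,0,0,-0.06,-0.3,0,0]

```text
time: 25.2
ee_pos: [0.6337, 0.034, 0.0517]
tool_rot: [0.0, -0.625, 0.781, -0.0]
contact_force: [0.7, 2.7, -1.0]
gripper_width: 0.0231
```

```bash
python3 s.py wrist 20;  python3 - <<'E'
from h import *
c=load("wrist20.npz")
cv2.imwrite('pics/w20z.png',cv2.resize(c['color'][160:300,400:520,::-1],None,fx=4,fy=4,interpolation=cv2.INTER_CUBIC))
E
```

```text
t25.20 pos [633.65  34.01  51.71] jaw -102.70 zax [ 1.e-04 -1.e-04 -1.e+00] F [ 0.72  2.75 -1.03] M [ 1.165 -0.21   0.013] w 0.02310856273867595
slab xy [49.18 31.1 ] Fx 0.09 Fy 2.84 base z 14.6
```

View pics/w20z.png

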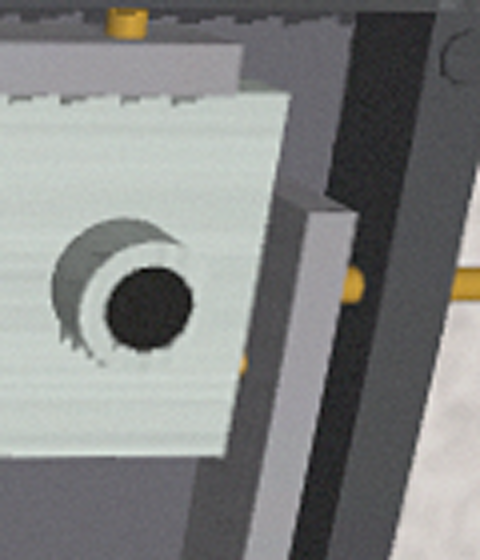

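arm_command:
  moves: [-0.06,-0.3,0,0,-0.06,-0.3,0,0,-0.06,-0.3,0,0]

```text
time: 25.55
ee_pos: [0.6335, 0.0331, 0.0517]
tool_rot: [0.0, -0.625, 0.781, -0.0]
contact_force: [0.5, 3.4, 1.0]
gripper_width: 0.023
```

arm_command:
  moves: [-0.06,-0.3,0,0,-0.06,-0.3,0,0]

```text
time: 25.75
ee_pos: [0.6333, 0.0325, 0.0516]
tool_rot: [-0.0, -0.625, 0.781, -0.0]
contact_force: [1.3, 2.0, 0.5]
gripper_width: 0.0233
```

arm_command:
  moves: [-0.06,-0.3,0,0,-0.06,-0.3,0,0]

```text
time: 25.95
ee_pos: [0.6333, 0.032, 0.0517]
tool_rot: [0.0, -0.625, 0.781, 0.0]
contact_force: [0.4, 4.0, -0.2]
gripper_width: 0.0232
```

```bash
python3 s.py wrist 21;  python3 - <<'E'
from h import *
c=load("wrist21.npz")
cv2.imwrite('pics/w21z.png',cv2.resize(c['color'][160:300,400:520,::-1],None,fx=4,fy=4,interpolation=cv2.INTER_CUBIC))
E
```

```text
t25.95 pos [633.25  32.05  51.67] jaw -102.70 zax [ 2.e-04  2.e-04 -1.e+00] F [ 0.37  4.   -0.2 ] M [ 1.503 -0.144 -0.012] w 0.02318214571699473
slab xy [49.22 29.1 ] Fx -0.52 Fy 3.99 base z 14.6
```

View pics/w21z.png

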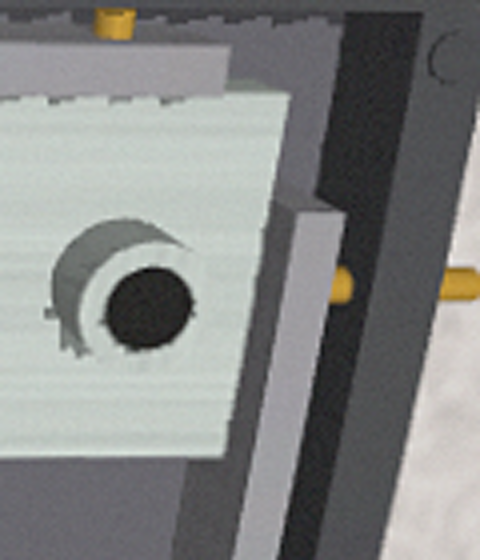

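arm_command:
  moves: [-0.04,-0.2,0,0]

```text
time: 26.1
ee_pos: [0.6333, 0.032, 0.0517]
tool_rot: [0.0, -0.625, 0.781, 0.0]
contact_force: [0.2, 4.4, 0.5]
gripper_width: 0.0231
```

arm_command:
  moves: [-0.04,-0.2,0,0]

```text
time: 26.2
ee_pos: [0.6332, 0.032, 0.0517]
tool_rot: [0.0, -0.625, 0.781, 0.0]
contact_force: [0.3, 4.9, 0.3]
gripper_width: 0.0228
```

```bash
python3 s.py
```

```text
t26.20 pos [633.25  31.95  51.71] jaw -102.69 zax [ 4.e-04  6.e-04 -1.e+00] F [0.31 4.9  0.28] M [ 2.054 -0.167 -0.01 ] w 0.02279810548140178
slab xy [49.24 29.  ] Fx -0.78 Fy 4.85 base z 14.6
```

It stalled at slab y of 29.0 with force rising, so the short strip has been reached. I'll hold about 5 N here.

arm_command:
  moves: [-0.02,-0.1,0,0,0,0,0,0,0,0,0,0,0,0,0,0]

```text
time: 26.6
ee_pos: [0.6332, 0.0319, 0.0517]
tool_rot: [0.0, -0.625, 0.781, 0.0]
contact_force: [-0.1, 5.2, -0.3]
gripper_width: 0.023
```

```bash
python3 s.py wrist 22
```

```text
t26.60 pos [633.25  31.94  51.72] jaw -102.69 zax [ 4.e-04  7.e-04 -1.e+00] F [-0.07  5.21 -0.27] M [ 2.081 -0.184 -0.02 ] w 0.022985309302143552
slab xy [49.24 28.99] Fx -1.22 Fy 5.07 base z 14.6
```

arm_command:
  moves: [0,0,0,0,0,0,0,0]

```text
time: 26.85
ee_pos: [0.6332, 0.0319, 0.0517]
tool_rot: [0.0, -0.625, 0.781, 0.0]
contact_force: [0.4, 5.5, -1.0]
gripper_width: 0.0231
```

```bash
python3 s.py
```

```text
t26.85 pos [633.25  31.94  51.71] jaw -102.69 zax [ 4.e-04  7.e-04 -1.e+00] F [ 0.45  5.47 -0.97] M [ 2.092 -0.171 -0.036] w 0.023133456926324892
slab xy [49.24 28.99] Fx -0.78 Fy 5.43 base z 14.6
```

View pics/wrist22.png

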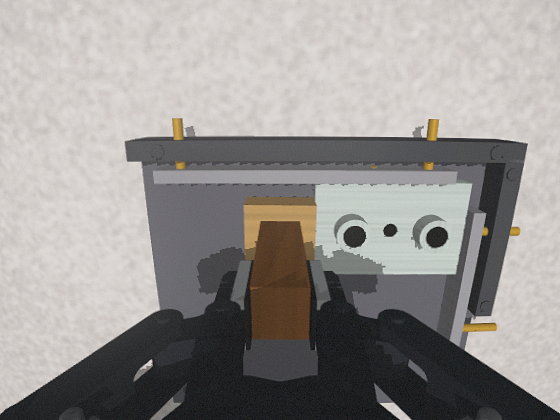

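```bash
python3 ang.py 22 386,273,452,274,4,-1,.024 170,171,450,171,3,1,.032 165,184,300,184,3,-1,.032; python3 ang.py 14 362,271,476,271,4,-1,.024 270,169,552,169,3,1,.032; python3 -c "
from h import *
c=load('wrist22.npz')
cv2.imwrite('pics/w22z.png',cv2.resize(c['color'][150:300,300:500,::-1],None,fx=4,fy=4,interpolation=cv2.INTER_CUBIC))"
```

```text
386,273,452,274,4,-1,.024 x(y=0)=20.04 ang=-0.46 deg n=17/17 rms 0.05
170,171,450,171,3,1,.032 x(y=0)=92.00 ang=0.06 deg n=70/70 rms 0.11
165,184,300,184,3,-1,.032 x(y=0)=84.05 ang=-0.04 deg n=34/34 rms 0.07
362,271,476,271,4,-1,.024 x(y=0)=20.09 ang=-0.02 deg n=28/29 rms 0.06
270,169,552,169,3,1,.032 x(y=0)=92.02 ang=0.11 deg n=71/71 rms 0.09
```

View pics/w22z.png

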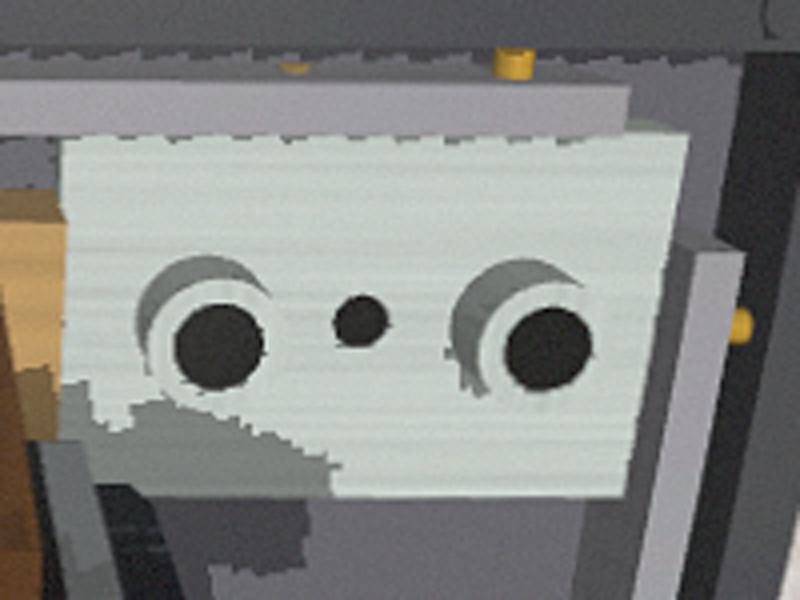

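The last view suggests the plate is turned about −0.5° from the long strip, because the shoe face was setting its yaw. I'll use the same fix: back off, yaw the shoe +1.2°, shift 6 mm toward the fence and press again along one edge.

arm_command:
  moves: [0.22,0.98,0,0,0.44,1.95,0,1.2,2.9,-0.65,0,0,2.9,-0.65,0,0,0,0,0,0]

```text
time: 27.35
ee_pos: [0.6398, 0.0325, 0.0514]
tool_rot: [-0.0, -0.633, 0.775, -0.0]
contact_force: [0.3, 0.2, -1.4]
gripper_width: 0.0234
```

```bash
python3 s.py wrist 23; python3 -c "
from h import *
c=load('wrist23.npz')
cv2.imwrite('pics/w23z.png',cv2.resize(c['color'][150:300,300:500,::-1],None,fx=4,fy=4,interpolation=cv2.INTER_CUBIC))"
```

```text
t27.35 pos [639.75  32.49  51.41] jaw -101.53 zax [-5.e-04 -8.e-04 -1.e+00] F [ 0.28  0.21 -1.43] M [-0.011 -0.044 -0.004] w 0.02341492460048521
slab xy [55.46 30.97] Fx 0.23 Fy 0.27 base z 14.3
```

View pics/w23z.png

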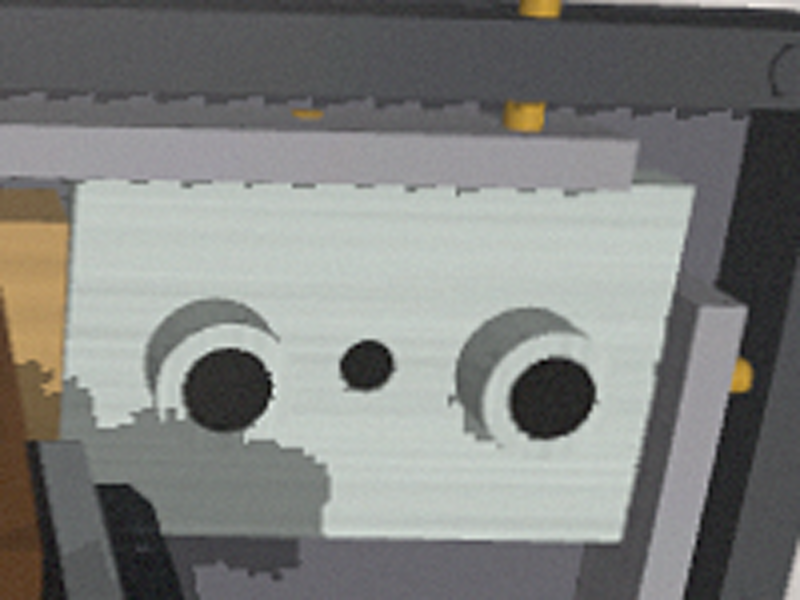

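arm_command:
  moves: [-0.11,-0.49,0,0,-0.11,-0.49,0,0,-0.06,-0.3,0,0]

```text
time: 27.7
ee_pos: [0.6393, 0.0317, 0.0517]
tool_rot: [-0.0, -0.633, 0.774, -0.0]
contact_force: [0.9, 0.4, -1.5]
gripper_width: 0.0232
```

```bash
python3 s.py
```

```text
t27.70 pos [639.26  31.67  51.71] jaw -101.50 zax [ 1.e-04 -1.e-04 -1.e+00] F [ 0.87  0.41 -1.45] M [-0.028  0.035 -0.028] w 0.023235604596090927
slab xy [55.16 30.06] Fx 0.76 Fy 0.59 base z 14.6
```

arm_command:
  moves: [-0.06,-0.3,0,0,-0.06,-0.3,0,0]

```text
time: 27.9
ee_pos: [0.6392, 0.0312, 0.0517]
tool_rot: [0.0, -0.633, 0.774, -0.0]
contact_force: [0.6, 0.7, -1.2]
gripper_width: 0.0233
```

```bash
python3 s.py
```

```text
t27.90 pos [639.19  31.24  51.71] jaw -101.50 zax [ 2.e-04  1.e-04 -1.e+00] F [ 0.56  0.74 -1.21] M [ 0.328 -0.024 -0.036] w 0.023281833763259353
slab xy [55.19 29.63] Fx 0.38 Fy 0.85 base z 14.6
```

Contact is beginning at y of 29.6, so I'll press up to about 5 N.

arm_command:
  moves: [-0.06,-0.3,0,0,-0.04,-0.2,0,0]

```text
time: 28.1
ee_pos: [0.6392, 0.0311, 0.0518]
tool_rot: [0.0, -0.633, 0.774, 0.0]
contact_force: [-0.0, 1.1, -0.7]
gripper_width: 0.0226
```

```bash
python3 s.py
```

```text
t28.10 pos [639.21  31.13  51.75] jaw -101.49 zax [ 5.e-04  7.e-04 -1.e+00] F [-0.04  1.1  -0.69] M [ 0.926 -0.036 -0.048] w 0.02263454281245608
slab xy [55.23 29.52] Fx -0.28 Fy 1.06 base z 14.7
```

arm_command:
  moves: [-0.04,-0.2,0,0]

```text
time: 28.2
ee_pos: [0.6392, 0.031, 0.0517]
tool_rot: [0.0, -0.633, 0.774, 0.0]
contact_force: [-0.2, 2.9, -1.3]
gripper_width: 0.0229
```

```bash
python3 s.py
```

```text
t28.20 pos [639.19  31.04  51.75] jaw -101.49 zax [ 5.e-04  8.e-04 -1.e+00] F [-0.22  2.85 -1.29] M [ 1.258 -0.034 -0.058] w 0.022900148161841688
slab xy [55.23 29.42] Fx -0.85 Fy 2.73 base z 14.6
```

arm_command:
  moves: [-0.04,-0.2,0,0,-0.02,-0.1,0,0]

```text
time: 28.4
ee_pos: [0.6392, 0.0309, 0.0518]
tool_rot: [0.001, -0.633, 0.774, 0.0]
contact_force: [0.6, 4.6, -0.2]
gripper_width: 0.0234
```

```bash
python3 s.py
```

```text
t28.40 pos [639.19  30.92  51.79] jaw -101.49 zax [ 7.0e-04  1.1e-03 -1.0e+00] F [ 0.55  4.61 -0.17] M [ 1.933  0.002 -0.065] w 0.023369227887252663
slab xy [55.27 29.32] Fx -0.48 Fy 4.62 base z 14.7
```

arm_command:
  moves: [0,0,0,0,0,0,0,0,0,0,0,0,0,0,0,0]

```text
time: 28.8
ee_pos: [0.6392, 0.0308, 0.0518]
tool_rot: [0.001, -0.633, 0.774, 0.0]
contact_force: [0.3, 5.4, -0.5]
gripper_width: 0.0227
```

```bash
python3 s.py wrist 24; python3 ang.py 24 390,284.5,452,285.5,4,-1,.024 300,181.5,450,184,4,1,.032
```

```text
t28.80 pos [639.17  30.85  51.78] jaw -101.49 zax [ 6.e-04  1.e-03 -1.e+00] F [ 0.26  5.39 -0.49] M [ 2.172 -0.068 -0.136] w 0.022726900109061393
slab xy [55.26 29.24] Fx -0.94 Fy 5.31 base z 14.7
390,284.5,452,285.5,4,-1,.024 x(y=0)=20.20 ang=-0.58 deg n=16/16 rms 0.05
300,181.5,450,184,4,1,.032 x(y=0)=92.03 ang=0.06 deg n=38/38 rms 0.09
```

View pics/wrist24.png

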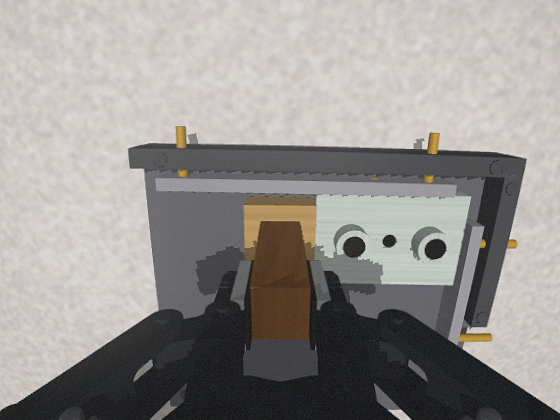

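The force is now steady at 5.3 N against the short strip. The yaw reading comes from a poor angle, so I'll retreat and go round behind the plate to check both edges from overhead.

arm_command:
  moves: [0.22,0.98,0,0,0.88,3.9,0,0,2,9,0,-1.2,-20,4.5,0,0,-30,6.7,0,0]

```text
time: 29.35
ee_pos: [0.5917, 0.0542, 0.0507]
tool_rot: [-0.001, -0.624, 0.781, -0.0]
contact_force: [-0.9, 0.3, -0.5]
gripper_width: 0.023
```

arm_command:
  moves: [-30,6.7,0,0,-6,-27,0,0,-7,-31,0,0,-6,-26,0,0,0,0,0,0]

```text
time: 29.85
ee_pos: [0.5422, -0.0251, 0.0519]
tool_rot: [-0.001, -0.623, 0.782, -0.001]
contact_force: [0.1, 0.4, -1.1]
gripper_width: 0.0231
```

arm_command:
  moves: [0,0,0,0]

```text
time: 29.95
ee_pos: [0.5429, -0.023, 0.0517]
tool_rot: [-0.0, -0.624, 0.781, -0.0]
contact_force: [-0.3, 0.9, 0.1]
gripper_width: 0.0229
```

```bash
python3 s.py wrist 25
```

```text
t29.95 pos [542.92 -22.99  51.74] jaw -102.78 zax [-2.e-04 -1.e-03 -1.e+00] F [-0.3   0.87  0.05] M [ 0.027 -0.04   0.007] w 0.022892046269975888
slab xy [-26.65 -44.61] Fx -0.48 Fy 0.78 base z 14.6
```

View pics/wrist25.png

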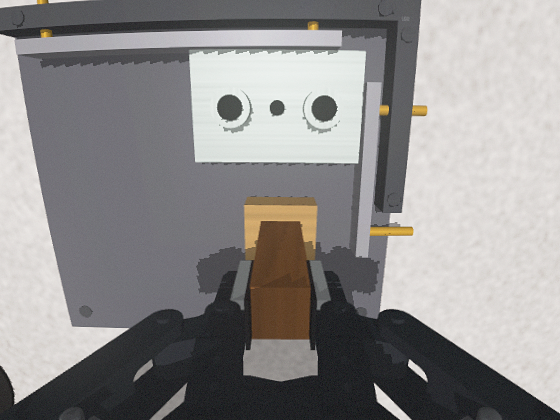

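```bash
python3 ang.py 25 200,162,355,164,4,-1,.024 60,36,340,31,4,1,.032  200,34,340,31,4,1,.032
python3 - <<'E'
from h import *
c=load('wrist25.npz'); cv2.imwrite('pics/w25z.png',cv2.resize(c['color'][20:180,180:400,::-1],None,fx=3.6,fy=3.6,interpolation=cv2.INTER_CUBIC))
E
```

```text
200,162,355,164,4,-1,.024 x(y=0)=19.89 ang=-0.47 deg n=39/39 rms 0.07
60,36,340,31,4,1,.032 x(y=0)=91.72 ang=0.13 deg n=70/70 rms 0.04
200,34,340,31,4,1,.032 x(y=0)=91.71 ang=0.16 deg n=35/35 rms 0.04
```

View pics/w25z.png

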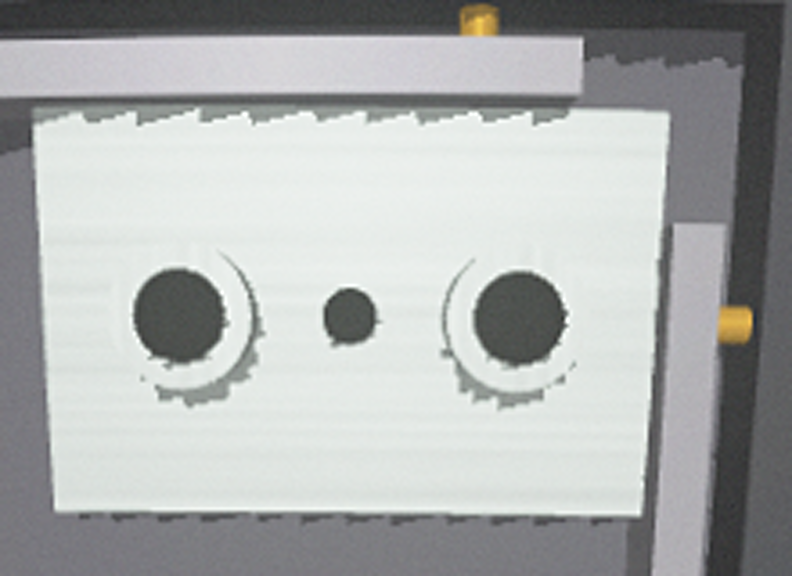

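The overhead view confirms it: the plate sits 0.6° clockwise of the long strip. The cause is that the block sits about −0.5° yawed in the grip, so jaw −102.2° is the true parallel. I'll press the long side again, leading with the −y edge of the shoe.

arm_command:
  moves: [5,1,0,0.7,5,1,0,0.7,5,1,0,0,5.3,0.6,0,0,0,0,0,0]

```text
time: 30.5
ee_pos: [0.5639, -0.0182, 0.0514]
tool_rot: [-0.0, -0.634, 0.773, -0.0]
contact_force: [0.4, 0.3, -0.9]
gripper_width: 0.0231
```

arm_command:
  moves: [0.98,-0.22,0,0,0.98,-0.22,0,0,0.49,-0.11,0,0,0.49,-0.11,0,0]

```text
time: 30.9
ee_pos: [0.5663, -0.0192, 0.0517]
tool_rot: [0.0, -0.634, 0.773, -0.0]
contact_force: [-0.3, -0.3, -1.5]
gripper_width: 0.023
```

```bash
python3 s.py
```

```text
t30.90 pos [566.3  -19.21  51.74] jaw -101.31 zax [ 1.e-04 -1.e-04 -1.e+00] F [-0.31 -0.29 -1.48] M [-0.023 -0.029 -0.004] w 0.023018924477919873
slab xy [ -4.68 -35.74] Fx -0.24 Fy -0.35 base z 14.6
```

arm_command:
  moves: [0.39,-0.09,0,0,0.39,-0.09,0,0,0.29,-0.07,0,0]

```text
time: 31.2
ee_pos: [0.5674, -0.0194, 0.0517]
tool_rot: [-0.0, -0.634, 0.773, -0.0]
contact_force: [-0.4, -0.0, -1.6]
gripper_width: 0.0232
```

```bash
python3 s.py
```

```text
t31.20 pos [567.4  -19.4   51.68] jaw -101.30 zax [ 1.e-04 -1.e-04 -1.e+00] F [-0.41 -0.05 -1.62] M [ 0.015 -0.02  -0.004] w 0.023220408036362918
slab xy [ -3.57 -35.68] Fx -0.39 Fy -0.14 base z 14.6
```

arm_command:
  moves: [0.29,-0.07,0,0,0.29,-0.07,0,0]

```text
time: 31.4
ee_pos: [0.568, -0.0195, 0.0517]
tool_rot: [-0.0, -0.634, 0.773, -0.0]
contact_force: [-0.1, 0.3, -1.0]
gripper_width: 0.0233
```

```bash
python3 s.py
```

```text
t31.40 pos [567.99 -19.54  51.67] jaw -101.30 zax [ 0.e+00 -1.e-04 -1.e+00] F [-0.06  0.33 -1.05] M [-0.072  0.003  0.07 ] w 0.023302301885303002
slab xy [ -2.97 -35.68] Fx -0.13 Fy 0.30 base z 14.6
```

arm_command:
  moves: [0.29,-0.07,0,0,0.29,-0.07,0,0]

```text
time: 31.6
ee_pos: [0.5683, -0.0196, 0.0517]
tool_rot: [-0.0, -0.634, 0.773, 0.0]
contact_force: [-1.8, 1.1, -0.2]
gripper_width: 0.0227
```

```bash
python3 s.py
```

```text
t31.60 pos [568.33 -19.62  51.66] jaw -101.30 zax [-5.e-04 -0.e+00 -1.e+00] F [-1.81  1.1  -0.2 ] M [ 0.276  0.721 -0.012] w 0.022737780736734242
slab xy [ -2.62 -35.69] Fx -2.01 Fy 0.67 base z 14.6
```

arm_command:
  moves: [0.2,-0.05,0,0,0.2,-0.05,0,0]

```text
time: 31.8
ee_pos: [0.5685, -0.0197, 0.0517]
tool_rot: [-0.0, -0.634, 0.773, 0.0]
contact_force: [-3.3, 0.7, 1.2]
gripper_width: 0.0229
```

```bash
python3 s.py
```

```text
t31.80 pos [568.54 -19.66  51.68] jaw -101.30 zax [-9.e-04  0.e+00 -1.e+00] F [-3.32  0.73  1.2 ] M [ 0.515  1.4   -0.088] w 0.022890267691827438
slab xy [ -2.4  -35.68] Fx -3.40 Fy -0.03 base z 14.6
```

arm_command:
  moves: [0.2,-0.05,0,0,0.1,-0.02,0,0]

```text
time: 32.0
ee_pos: [0.5688, -0.0197, 0.0516]
tool_rot: [-0.0, -0.634, 0.773, 0.0]
contact_force: [-4.6, 2.2, 3.0]
gripper_width: 0.0232
```

```bash
python3 s.py
```

```text
t32.00 pos [568.75 -19.72  51.64] jaw -101.30 zax [-0.0011  0.     -1.    ] F [-4.61  2.24  2.98] M [ 0.812  2.061 -0.007] w 0.02322694696487406
slab xy [ -2.18 -35.69] Fx -4.99 Fy 1.16 base z 14.5
```

arm_command:
  moves: [0.1,-0.02,0,0,0,0,0,0]

```text
time: 32.2
ee_pos: [0.5688, -0.0197, 0.0517]
tool_rot: [-0.0, -0.634, 0.773, 0.0]
contact_force: [-4.8, 2.7, 3.2]
gripper_width: 0.0228
```

```bash
python3 s.py wrist 26;python3 -c "
from h import *
c=load('wrist26.npz')
cv2.imwrite('pics/w26z.png',cv2.resize(c['color'][40:240,160:400,::-1],None,fx=3,fy=3,interpolation=cv2.INTER_CUBIC))"
```

```text
t32.20 pos [568.79 -19.71  51.67] jaw -101.30 zax [-0.0012  0.     -1.    ] F [-4.84  2.71  3.17] M [ 0.785  2.117 -0.095] w 0.0227836721023926
slab xy [ -2.15 -35.67] Fx -5.32 Fy 1.57 base z 14.6
```

View pics/w26z.png

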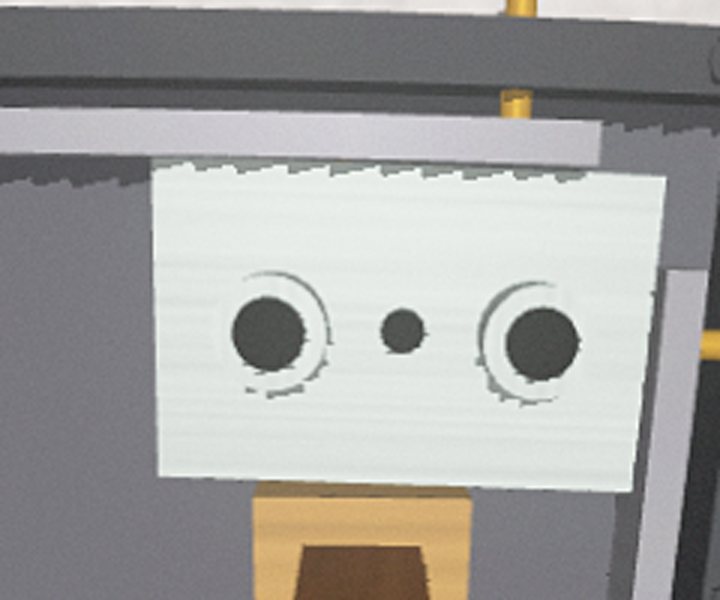

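```bash
python3 ang.py 26 216,198.5,365,203,4,-1,.024 165,76,355,80,4,1,.032
```

```text
216,198.5,365,203,4,-1,.024 x(y=0)=20.00 ang=-0.49 deg n=38/38 rms 0.05
165,76,355,80,4,1,.032 x(y=0)=91.80 ang=0.14 deg n=48/48 rms 0.04
```

arm_command:
  moves: [0.08,-0.02,0,0,0,0,0,0]

```text
time: 32.45
ee_pos: [0.5688, -0.0197, 0.0517]
tool_rot: [-0.001, -0.634, 0.773, 0.0]
contact_force: [-6.2, 2.5, 2.1]
gripper_width: 0.0231
```

```bash
python3 s.py wrist 27; python3 ang.py 27 216,198.5,365,203,4,-1,.024 165,76,355,80,4,1,.032
```

```text
t32.45 pos [568.8  -19.71  51.65] jaw -101.30 zax [-0.0014  0.     -1.    ] F [-6.19  2.48  2.06] M [ 0.848  2.244 -0.112] w 0.0231162359615697
slab xy [ -2.14 -35.67] Fx -6.58 Fy 1.04 base z 14.6
216,198.5,365,203,4,-1,.024 x(y=0)=19.99 ang=-0.49 deg n=38/38 rms 0.05
165,76,355,80,4,1,.032 x(y=0)=91.77 ang=0.14 deg n=48/48 rms 0.04
```

Pressing with 5–6 N does not turn the plate. It is self-locking in the corner: the short strip's friction holds the −y end. I'll free it by seating it squarely on the short strip first (press −y near the plate's −x end while dragging slightly toward −x), then press long and short again in order.

arm_command:
  moves: [-1,0.2,0,0,-6,1.4,0,0,-15,3.5,0,1,5,25,0,0,8,36,0,0]

```text
time: 33.0
ee_pos: [0.5606, 0.0459, 0.0523]
tool_rot: [0.001, -0.64, 0.768, -0.001]
contact_force: [1.1, -0.3, -1.3]
gripper_width: 0.023
```

arm_command:
  moves: [5,20,0,0,30,-6.8,0,0,30,-6.8,0,0,10,-2.2,0,0,0,0,0,0]

```text
time: 33.5
ee_pos: [0.6361, 0.0499, 0.0507]
tool_rot: [-0.001, -0.64, 0.768, -0.0]
contact_force: [0.0, 0.4, -1.6]
gripper_width: 0.0233
```

```bash
python3 s.py
```

```text
t33.50 pos [636.06  49.92  50.71] jaw -100.36 zax [-8.e-04 -8.e-04 -1.e+00] F [ 0.05  0.39 -1.65] M [0.039 0.07  0.036] w 0.023268160233814162
slab xy [47.99 47.14] Fx -0.04 Fy 0.40 base z 13.6
```

arm_command:
  moves: [-2.9,-3.5,0,0,-1.1,-4.9,0,0,-0.9,-3.9,0,0,-0.44,-1.95,0,0,-0.22,-0.98,0,0]

```text
time: 34.0
ee_pos: [0.6297, 0.035, 0.0521]
tool_rot: [0.0, -0.641, 0.768, -0.0]
contact_force: [-0.0, -0.4, -1.5]
gripper_width: 0.0229
```

arm_command:
  moves: [-0.11,-0.5,0,0,-0.06,-0.3,0,0]

```text
time: 34.2
ee_pos: [0.6297, 0.0344, 0.0517]
tool_rot: [0.0, -0.641, 0.768, -0.0]
contact_force: [0.4, -0.4, -1.2]
gripper_width: 0.0233
```

```bash
python3 s.py
```

```text
t34.20 pos [629.68  34.44  51.72] jaw -100.30 zax [ 1.e-04 -0.e+00 -1.e+00] F [ 0.37 -0.44 -1.19] M [-0.016 -0.023  0.02 ] w 0.023324277617480817
slab xy [45.2  30.63] Fx 0.46 Fy -0.35 base z 14.6
```

arm_command:
  moves: [-0.06,-0.3,0,0,-0.06,-0.3,0,0,-0.06,-0.3,0,0]

```text
time: 34.5
ee_pos: [0.6296, 0.0339, 0.0516]
tool_rot: [0.0, -0.641, 0.768, 0.0]
contact_force: [-0.2, 1.8, -1.2]
gripper_width: 0.0231
```

```bash
python3 s.py
```

```text
t34.50 pos [629.63  33.89  51.63] jaw -100.30 zax [ 3.e-04  5.e-04 -1.e+00] F [-0.23  1.83 -1.16] M [ 0.679 -0.02   0.032] w 0.023095201614088238
slab xy [45.28 30.09] Fx -0.62 Fy 1.73 base z 14.5
```

arm_command:
  moves: [-0.06,-0.3,0,0]

```text
time: 34.6
ee_pos: [0.6296, 0.0338, 0.0516]
tool_rot: [0.0, -0.641, 0.768, 0.0]
contact_force: [-0.0, 3.4, -0.2]
gripper_width: 0.0232
```

```bash
python3 s.py
```

```text
t34.60 pos [629.58  33.77  51.63] jaw -100.29 zax [ 3.e-04  8.e-04 -1.e+00] F [-0.02  3.38 -0.19] M [ 1.111  0.009 -0.037] w 0.023190647474853672
slab xy [45.26 29.96] Fx -0.77 Fy 3.29 base z 14.5
```

arm_command:
  moves: [-0.33,-0.08,0,0,-0.33,-0.08,0,0,-0.31,-0.03,0,0]

```text
time: 34.9
ee_pos: [0.6286, 0.0335, 0.0517]
tool_rot: [0.0, -0.641, 0.768, 0.0]
contact_force: [-0.5, 4.1, -0.4]
gripper_width: 0.023
```

```bash
python3 s.py
```

```text
t34.90 pos [628.63  33.55  51.7 ] jaw -100.29 zax [ 5.e-04  7.e-04 -1.e+00] F [-0.52  4.12 -0.42] M [ 1.571 -0.269 -0.054] w 0.022982448263836084
slab xy [44.38 29.53] Fx -1.42 Fy 3.90 base z 14.6
```

arm_command:
  moves: [-0.33,-0.1,0,0,-0.33,-0.1,0,0,-0.31,-0.1,0,0]

```text
time: 35.2
ee_pos: [0.628, 0.0334, 0.0518]
tool_rot: [0.001, -0.641, 0.768, -0.0]
contact_force: [3.2, 5.7, -0.8]
gripper_width: 0.0233
```

```bash
python3 s.py wrist 28; python3 -c "
from h import *
c=load('wrist28.npz')
cv2.imwrite('pics/w28z.png',cv2.resize(c['color'][140:320,290:500,::-1],None,fx=3.3,fy=3.3,interpolation=cv2.INTER_CUBIC))"
```

```text
t35.20 pos [628.01  33.42  51.79] jaw -100.29 zax [ 0.0014  0.0011 -1.    ] F [ 3.2   5.74 -0.79] M [ 2.26  -0.925 -0.104] w 0.02328975786382461
slab xy [43.8  29.27] Fx 1.84 Fy 6.31 base z 14.7
```

View pics/w28z.png

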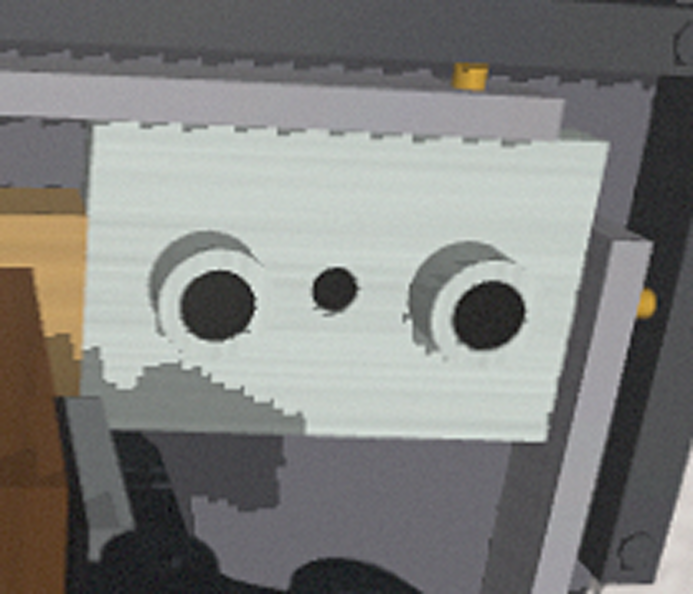

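```bash
python3 ang.py 28 388,270.5,452,273,4,-1,.024 300,163,458,170,5,1,.032
```

```text
388,270.5,452,273,4,-1,.024 x(y=0)=18.91 ang=0.24 deg n=16/16 rms 0.04
300,163,458,170,5,1,.032 x(y=0)=91.98 ang=0.05 deg n=40/40 rms 0.09
```

arm_command:
  moves: [0.29,0,0,0,0,0,0,0,0,0,0,0]

```text
time: 35.55
ee_pos: [0.6281, 0.0334, 0.0518]
tool_rot: [0.001, -0.641, 0.768, 0.0]
contact_force: [1.5, 5.2, -0.5]
gripper_width: 0.0234
```

```bash
python3 s.py wrist 29; python3 ang.py 29 388,270.5,452,273,4,-1,.024 300,163,458,170,5,1,.032
```

```text
t35.55 pos [628.11  33.43  51.77] jaw -100.29 zax [ 9.0e-04  1.1e-03 -1.0e+00] F [ 1.49  5.18 -0.54] M [ 2.213 -0.475 -0.109] w 0.023362730896464724
slab xy [43.9 29.3] Fx 0.31 Fy 5.38 base z 14.7
388,270.5,452,273,4,-1,.024 x(y=0)=18.88 ang=0.25 deg n=16/16 rms 0.05
300,163,458,170,5,1,.032 x(y=0)=92.01 ang=0.02 deg n=40/40 rms 0.10
```

The plate is now seated squarely on the short strip, about 1 mm off the long one. Next I'll press the long side through the plate's centre, with a single shoe edge touching at y of about −43.

arm_command:
  moves: [0.22,0.98,0,0,1.1,4.9,0,0,2,9,0,-1,-25,5.6,0,0,-25,5.6,0,0]

```text
time: 36.1
ee_pos: [0.5802, 0.0579, 0.0509]
tool_rot: [-0.002, -0.634, 0.774, -0.0]
contact_force: [-0.9, 0.7, -1.3]
gripper_width: 0.0232
```

arm_command:
  moves: [-20,4.5,0,0,-7,-31,0,0,-7,-31,0,0,0,0,0,0,0,0,0,0]

```text
time: 36.6
ee_pos: [0.5468, 0.0002, 0.0518]
tool_rot: [-0.0, -0.633, 0.774, -0.0]
contact_force: [-0.2, 0.6, -1.6]
gripper_width: 0.0231
```

```bash
python3 s.py wrist 30
```

```text
t36.60 pos [5.4685e+02 1.9000e-01 5.1850e+01] jaw -101.39 zax [-3.0e-04 -1.2e-03 -1.0e+00] F [-0.22  0.58 -1.63] M [ 0.057  0.043 -0.006] w 0.023074150050351433
slab xy [-27.96 -21.14] Fx -0.34 Fy 0.51 base z 14.7
```

View pics/wrist30.png

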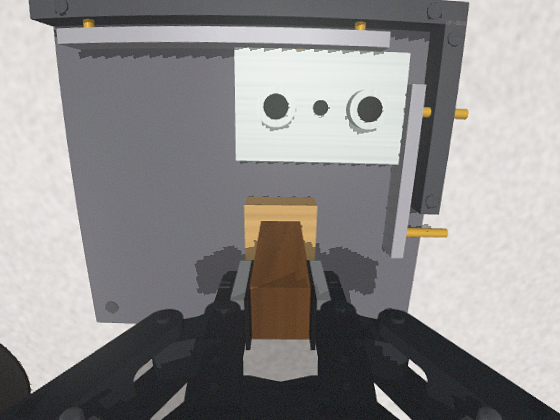

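```bash
python3 ang.py 30 240,160,395,164,4,-1,.024 80,28,388,31,4,1,.032
```

```text
240,160,395,164,4,-1,.024 x(y=0)=18.77 ang=0.20 deg n=39/39 rms 0.06
80,28,388,31,4,1,.032 x(y=0)=91.75 ang=0.12 deg n=76/77 rms 0.10
```

arm_command:
  moves: [5.9,-1.3,0,0,5.9,-1.3,0,0,5.9,-1.3,0,0,3,-0.7,0,0,2,-0.45,0,0]

```text
time: 37.15
ee_pos: [0.5701, -0.0038, 0.0513]
tool_rot: [-0.0, -0.634, 0.773, 0.0]
contact_force: [0.3, -0.0, -1.6]
gripper_width: 0.0232
```

arm_command:
  moves: [0,0,0,0]

```text
time: 37.25
ee_pos: [0.57, -0.0038, 0.0515]
tool_rot: [-0.0, -0.634, 0.773, 0.0]
contact_force: [0.6, -0.3, -1.1]
gripper_width: 0.0232
```

```bash
python3 s.py
```

```text
t37.25 pos [569.98  -3.79  51.45] jaw -101.31 zax [-4.e-04 -3.e-04 -1.e+00] F [ 0.56 -0.27 -1.06] M [ 0.016  0.013 -0.023] w 0.02324205054538255
slab xy [ -4.52 -19.88] Fx 0.61 Fy -0.14 base z 14.4
```

arm_command:
  moves: [0.49,-0.11,0,0,0.39,-0.09,0,0,0.29,-0.07,0,0]

```text
time: 37.55
ee_pos: [0.571, -0.004, 0.0518]
tool_rot: [0.0, -0.634, 0.773, -0.0]
contact_force: [0.2, 0.8, -0.6]
gripper_width: 0.023
```

arm_command:
  moves: [0.29,-0.07,0,0,0.29,-0.07,0,0]

```text
time: 37.75
ee_pos: [0.5713, -0.0041, 0.0517]
tool_rot: [-0.0, -0.634, 0.773, 0.0]
contact_force: [-1.2, 1.2, 0.3]
gripper_width: 0.0231
```

```bash
python3 s.py
```

```text
t37.75 pos [571.31  -4.1   51.71] jaw -101.30 zax [-5.e-04 -0.e+00 -1.e+00] F [-1.17  1.22  0.26] M [ 0.31   0.724 -0.053] w 0.023073615289931838
slab xy [ -3.16 -19.9 ] Fx -1.42 Fy 0.93 base z 14.6
```

arm_command:
  moves: [0.29,-0.07,0,0,0.2,-0.05,0,0]

```text
time: 37.95
ee_pos: [0.5716, -0.0042, 0.0516]
tool_rot: [-0.0, -0.634, 0.773, 0.0]
contact_force: [-4.0, 1.7, 1.0]
gripper_width: 0.0227
```

```bash
python3 s.py
```

```text
t37.95 pos [571.58  -4.17  51.65] jaw -101.30 zax [-0.0011  0.     -1.    ] F [-3.99  1.73  1.04] M [ 0.617  1.514 -0.084] w 0.02271266373588661
slab xy [ -2.88 -19.91] Fx -4.27 Fy 0.80 base z 14.5
```

arm_command:
  moves: [0.2,-0.05,0,0]

```text
time: 38.05
ee_pos: [0.5717, -0.0042, 0.0517]
tool_rot: [-0.0, -0.634, 0.773, 0.0]
contact_force: [-6.0, 2.2, 2.1]
gripper_width: 0.0231
```

arm_command:
  moves: [0.2,-0.05,0,0]

```text
time: 38.15
ee_pos: [0.5721, -0.0042, 0.0516]
tool_rot: [-0.0, -0.634, 0.773, 0.0]
contact_force: [-4.4, 2.1, 1.4]
gripper_width: 0.023
```

```bash
python3 s.py
```

```text
t38.15 pos [572.15  -4.25  51.64] jaw -101.30 zax [-7.e-04  0.e+00 -1.e+00] F [-4.44  2.05  1.42] M [ 0.615  1.67  -0.1  ] w 0.022985351306597696
slab xy [ -2.31 -19.85] Fx -4.79 Fy 1.01 base z 14.5
```

arm_command:
  moves: [0.2,-0.05,0,0]

```text
time: 38.25
ee_pos: [0.5724, -0.0044, 0.0516]
tool_rot: [-0.0, -0.634, 0.773, 0.0]
contact_force: [-3.6, 2.0, 1.1]
gripper_width: 0.0231
```

```bash
python3 s.py wrist 31; python3 ang.py 31 240,200,390,203,4,-1,.024 170,77,388,82,4,1,.032
```

```text
t38.25 pos [572.43  -4.39  51.59] jaw -101.30 zax [-5.e-04 -0.e+00 -1.e+00] F [-3.56  1.97  1.15] M [ 0.585  1.372 -0.125] w 0.02313903279195714
slab xy [ -2.   -19.93] Fx -3.90 Fy 1.13 base z 14.5
240,200,390,203,4,-1,.024 x(y=0)=19.82 ang=0.13 deg n=38/38 rms 0.06
170,77,388,82,4,1,.032 x(y=0)=91.79 ang=0.14 deg n=55/55 rms 0.04
```

View pics/wrist31.png

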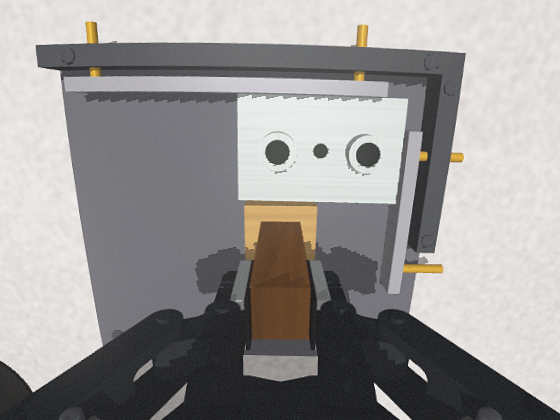

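arm_command:
  moves: [0.15,-0.03,0,0,0.1,-0.02,0,0]

```text
time: 38.5
ee_pos: [0.5727, -0.0044, 0.0516]
tool_rot: [-0.0, -0.634, 0.773, 0.0]
contact_force: [-4.2, 2.7, 2.0]
gripper_width: 0.0229
```

```bash
python3 s.py
```

```text
t38.50 pos [572.74  -4.44  51.58] jaw -101.30 zax [-4.e-04 -0.e+00 -1.e+00] F [-4.19  2.66  1.99] M [ 0.761  1.825 -0.101] w 0.022909181288214252
slab xy [ -1.68 -19.91] Fx -4.67 Fy 1.67 base z 14.5
```

arm_command:
  moves: [0.1,-0.02,0,0,0,0,0,0]

```text
time: 38.7
ee_pos: [0.5728, -0.0044, 0.0516]
tool_rot: [-0.0, -0.634, 0.773, 0.0]
contact_force: [-4.9, 2.0, 1.8]
gripper_width: 0.0236
```

```bash
python3 s.py
```

```text
t38.70 pos [572.8   -4.42  51.6 ] jaw -101.30 zax [-5.e-04  0.e+00 -1.e+00] F [-4.91  1.96  1.81] M [ 0.737  1.873 -0.06 ] w 0.023617797299270597
slab xy [ -1.63 -19.87] Fx -5.23 Fy 0.82 base z 14.5
```

arm_command:
  moves: [0.08,-0.02,0,0,0,0,0,0,0,0,0,0]

```text
time: 39.0
ee_pos: [0.5728, -0.0045, 0.0516]
tool_rot: [-0.0, -0.634, 0.773, 0.0]
contact_force: [-4.5, 2.0, 2.5]
gripper_width: 0.0234
```

```bash
python3 s.py wrist 32; python3 ang.py 32 240,200,390,203,4,-1,.024 170,78,388,83,4,1,.032;  python3 -c "
from h import *
c=load('wrist32.npz')
cv2.imwrite('pics/w32z.png',cv2.resize(c['color'][70:270,225:465,::-1],None,fx=3,fy=3,interpolation=cv2.INTER_CUBIC))"
```

```text
t39.00 pos [572.83  -4.47  51.61] jaw -101.30 zax [-6.e-04 -0.e+00 -1.e+00] F [-4.52  2.05  2.55] M [ 0.812  2.008 -0.122] w 0.023362202817174688
slab xy [ -1.59 -19.92] Fx -4.86 Fy 0.99 base z 14.5
240,200,390,203,4,-1,.024 x(y=0)=20.07 ang=0.12 deg n=38/38 rms 0.06
170,78,388,83,4,1,.032 x(y=0)=91.79 ang=0.15 deg n=55/55 rms 0.04
```

View pics/w32z.png

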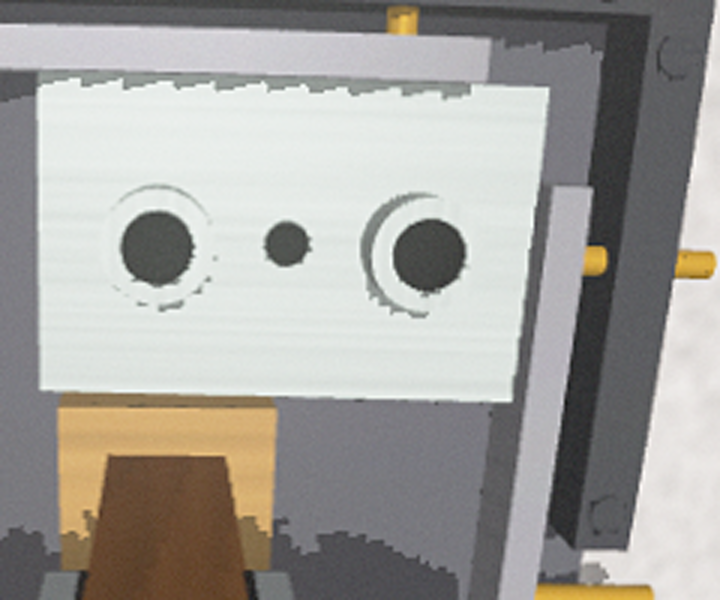

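The long side is flush: plate 0.12° against strip 0.15°, and about 5 N held for 0.7 s. Last comes the short press, with a single edge in line with the plate's centre (x of about 52), so there is no turning moment.

arm_command:
  moves: [-1,0.22,0,0,-6,1.4,0,0,-15,3.4,0,-0.9,7,31,0,-0.9,8,35,0,0]

```text
time: 39.55
ee_pos: [0.5666, 0.0665, 0.0524]
tool_rot: [0.001, -0.621, 0.784, -0.001]
contact_force: [0.1, -0.2, -0.9]
gripper_width: 0.023
```

arm_command:
  moves: [20,-4.5,0,0,30.7,-7,0,0,0,0,0,0,0,0,0,0]

```text
time: 39.95
ee_pos: [0.617, 0.0547, 0.051]
tool_rot: [-0.0, -0.622, 0.783, -0.0]
contact_force: [0.4, 0.8, -0.4]
gripper_width: 0.0232
```

```bash
python3 s.py
```

```text
t39.95 pos [617.01  54.72  51.01] jaw -103.14 zax [-2.e-04 -6.e-04 -1.e+00] F [ 0.45  0.77 -0.4 ] M [-0.004  0.009  0.02 ] w 0.023190940623498975
slab xy [28.36 47.6 ] Fx 0.27 Fy 0.85 base z 13.9
```

arm_command:
  moves: [0.3,-4.9,0,0,-1,-4.5,0,0,-0.8,-3.9,0,0,-0.4,-2,0,0,-0.25,-1.1,0,0]

```text
time: 40.45
ee_pos: [0.6145, 0.0383, 0.052]
tool_rot: [0.0, -0.622, 0.783, -0.0]
contact_force: [-0.1, -0.2, -1.6]
gripper_width: 0.0233
```

arm_command:
  moves: [-0.11,-0.5,0,0,-0.09,-0.4,0,0,-0.06,-0.3,0,0]

```text
time: 40.75
ee_pos: [0.6144, 0.0374, 0.0516]
tool_rot: [-0.0, -0.622, 0.783, -0.0]
contact_force: [-0.1, 0.1, -1.9]
gripper_width: 0.023
```

```bash
python3 s.py
```

```text
t40.75 pos [614.38  37.42  51.64] jaw -103.10 zax [-0.e+00 -2.e-04 -1.e+00] F [-0.11  0.06 -1.88] M [-0.059  0.011 -0.004] w 0.022966868940385285
slab xy [29.63 30.15] Fx -0.12 Fy 0.04 base z 14.5
```

arm_command:
  moves: [-0.06,-0.3,0,0,-0.06,-0.3,0,0]

```text
time: 40.95
ee_pos: [0.6143, 0.0369, 0.0516]
tool_rot: [-0.0, -0.622, 0.783, -0.0]
contact_force: [0.3, -0.3, -1.7]
gripper_width: 0.0232
```

```bash
python3 s.py
```

```text
t40.95 pos [614.26  36.86  51.59] jaw -103.10 zax [-1.e-04 -1.e-04 -1.e+00] F [ 0.33 -0.27 -1.66] M [-0.003  0.005  0.058] w 0.023159830291339358
slab xy [29.64 29.57] Fx 0.38 Fy -0.19 base z 14.5
```

arm_command:
  moves: [-0.05,-0.25,0,0,-0.05,-0.25,0,0]

```text
time: 41.15
ee_pos: [0.6142, 0.0366, 0.0516]
tool_rot: [0.0, -0.622, 0.783, 0.0]
contact_force: [0.1, 2.0, -1.9]
gripper_width: 0.0231
```

```bash
python3 s.py
```

```text
t41.15 pos [614.23  36.64  51.63] jaw -103.10 zax [ 2.e-04  5.e-04 -1.e+00] F [ 0.14  2.   -1.91] M [ 0.669 -0.086 -0.014] w 0.023061216438520327
slab xy [29.66 29.35] Fx -0.31 Fy 1.99 base z 14.5
```

arm_command:
  moves: [-0.05,-0.25,0,0]

```text
time: 41.25
ee_pos: [0.6142, 0.0366, 0.0516]
tool_rot: [0.0, -0.622, 0.783, 0.0]
contact_force: [0.5, 2.2, -1.9]
gripper_width: 0.0232
```

arm_command:
  moves: [-0.05,-0.2,0,0]

```text
time: 41.35
ee_pos: [0.6142, 0.0365, 0.0517]
tool_rot: [0.0, -0.622, 0.783, 0.0]
contact_force: [0.2, 3.6, -0.1]
gripper_width: 0.023
```

```bash
python3 s.py
```

```text
t41.35 pos [614.21  36.47  51.7 ] jaw -103.09 zax [ 5.e-04  9.e-04 -1.e+00] F [ 0.23  3.61 -0.07] M [ 1.397 -0.011  0.018] w 0.02299920733692771
slab xy [29.68 29.19] Fx -0.58 Fy 3.57 base z 14.6
```

arm_command:
  moves: [-0.05,-0.2,0,0,-0.02,-0.1,0,0]

```text
time: 41.55
ee_pos: [0.6142, 0.0363, 0.0517]
tool_rot: [0.001, -0.622, 0.783, 0.0]
contact_force: [1.1, 5.3, -1.0]
gripper_width: 0.0227
```

```bash
python3 s.py
```

```text
t41.55 pos [614.16  36.34  51.7 ] jaw -103.08 zax [ 6.0e-04  1.1e-03 -1.0e+00] F [ 1.1   5.32 -1.04] M [ 2.163 -0.061  0.098] w 0.02269011199206755
slab xy [29.65 29.05] Fx -0.11 Fy 5.43 base z 14.6
```

arm_command:
  moves: [0,0,0,0,0,0,0,0,0,0,0,0,0,0,0,0,0,0,0,0]

```text
time: 42.05
ee_pos: [0.6142, 0.0363, 0.0517]
tool_rot: [0.001, -0.622, 0.783, 0.0]
contact_force: [-0.4, 5.7, -1.2]
gripper_width: 0.0232
```

```bash
python3 s.py wrist 33; python3 -c "
from h import *
c=load('wrist33.npz')
cv2.imwrite('pics/w33z.png',cv2.resize(c['color'][100:300,290:530,::-1],None,fx=3,fy=3,interpolation=cv2.INTER_CUBIC))"
```

```text
t42.05 pos [614.18  36.33  51.7 ] jaw -103.08 zax [ 6.0e-04  1.1e-03 -1.0e+00] F [-0.37  5.73 -1.25] M [ 2.125 -0.029  0.063] w 0.023190433799880616
slab xy [29.67 29.04] Fx -1.64 Fy 5.50 base z 14.6
```

View pics/w33z.png

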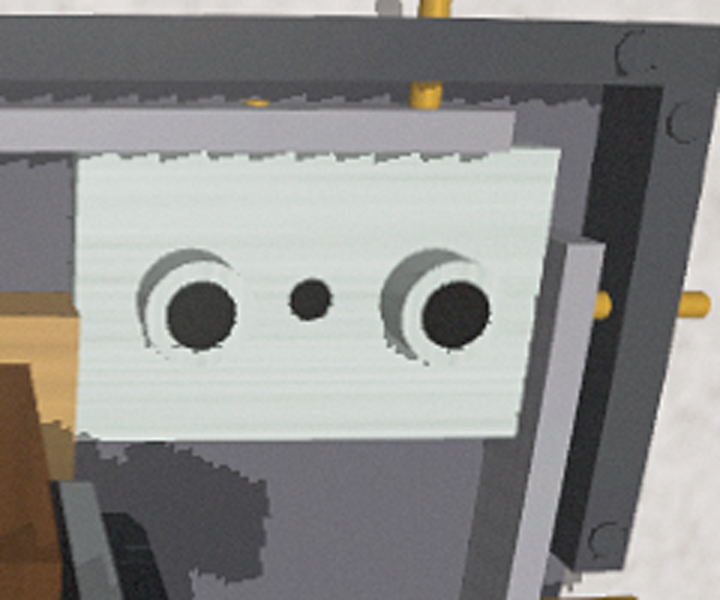

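Held at 5.5 N for 0.5 s. I'll retreat, lift and take one overhead look.

arm_command:
  moves: [0.22,0.98,0,0,1.1,4.9,0,0,-8,11,0,0.9,-30,6.8,10,0,-22,4.9,20,0]

```text
time: 42.6
ee_pos: [0.5526, 0.064, 0.0796]
tool_rot: [-0.003, -0.628, 0.778, 0.001]
contact_force: [-0.0, 0.2, -1.2]
gripper_width: 0.0232
```

arm_command:
  moves: [-7,-31,0,0,-7,-31,0,0,0,0,0,0,0,0,0,0]

```text
time: 43.0
ee_pos: [0.5409, 0.0017, 0.0819]
tool_rot: [-0.0, -0.628, 0.778, -0.0]
contact_force: [0.0, 1.2, -1.4]
gripper_width: 0.0233
```

```bash
python3 s.py wrist 34
```

```text
t43.00 pos [540.93   1.75  81.88] jaw -102.24 zax [ 3.e-04 -5.e-04 -1.e+00] F [ 0.01  1.16 -1.44] M [-0.038 -0.011  0.027] w 0.0232650874055499
slab xy [-34.08 -20.94] Fx -0.25 Fy 1.14 base z 44.8
```

View pics/wrist34.png

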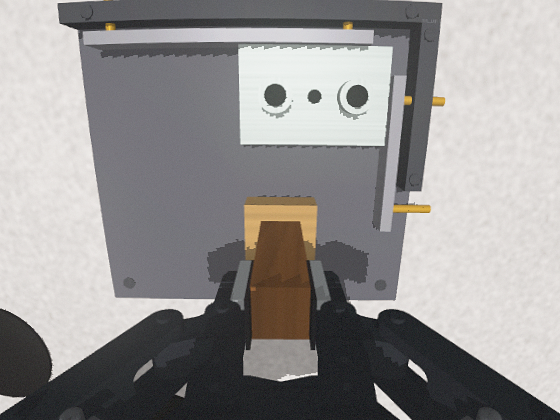

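```bash
python3 ang.py 34 244,144.5,383,145.5,4,-1,.024 95,30.5,370,30,4,1,.032
python3 - <<'E'
from h import *
from s import S
c=load("wrist34.npz"); o=load("o_wrist34.npz")
g=cv2.cvtColor(c["color"],cv2.COLOR_RGB2GRAY).astype(float)
# -y side edge of plate: along rows 55..140, bright->dark to the right
def vedge(r0,r1,ug,h,sign,z):
    pts=[]
    for v in range(r0,r1,3):
        row=cv2.GaussianBlur(g[v-1:v+2].mean(0).reshape(1,-1),(5,1),0).ravel(); d=np.gradient(row)*sign
        u0=int(ug(v)); r=np.arange(u0-h,u0+h+1); k=r[np.argmax(d[r])]; a,b,e=d[k-1:k+2]
        pts.append((k+.5*(a-e)/(a-2*b+e+1e-9),v))
    X=np.array([S(p) for p in onplane(c,pts,z,o)*1000]); f=np.polyfit(X[:,0],X[:,1],1); r=X[:,1]-np.polyval(f,X[:,0]); ok=abs(r)<.6
    f=np.polyfit(X[ok,0],X[ok,1],1); print("y(x=43)=%.2f ang=%.2f n=%d/%d"%(np.polyval(f,43),np.degrees(np.arctan(f[0])),ok.sum(),len(ok)))
vedge(80,140,lambda v:392-(v-48)*7/97,4,-1,.024)   # plate -y side
vedge(55,140,lambda v:238.5+(v-48)*1.5/97,4,1,.024)  # plate +y side
vedge(80,225,lambda v:394-(v-78)*20/150,5,1,.032)  # strip top front edge
vedge(80,225,lambda v:406-(v-78)*16/150,5,-1,.032)  # strip top back edge
E
```

```text
244,144.5,383,145.5,4,-1,.024 x(y=0)=19.91 ang=0.09 deg n=35/35 rms 0.07
95,30.5,370,30,4,1,.032 x(y=0)=91.76 ang=0.12 deg n=67/69 rms 0.05
y(x=43)=-92.50 ang=-0.01 n=20/20
y(x=43)=7.20 ang=0.13 n=29/29
y(x=43)=-92.51 ang=0.16 n=48/49
y(x=43)=-100.54 ang=0.16 n=49/49
```

Both edges check out. Plate −y edge is at −92.50 against the strip face at −92.51, plate +x edge at 83.9 against the strip at 83.8, and all angles agree within about 0.2°. Now the block goes back to the mat.

arm_command:
  moves: [-8,30,10,2,-10,40,0,2,-10,40,0,2,-12,40,0,2,-12,40,0,2]

```text
time: 43.55
ee_pos: [0.4884, 0.1944, 0.0916]
tool_rot: [-0.0, -0.694, 0.72, -0.0]
contact_force: [1.5, 0.4, -0.5]
gripper_width: 0.0231
```

arm_command:
  moves: [-12,40,0,2.2,-12,40,0,0,-10,37,0,0,0,0,0,0,0,0,0,0]

```text
time: 44.05
ee_pos: [0.4545, 0.3102, 0.0912]
tool_rot: [0.001, 0.708, -0.706, 0.0]
contact_force: [-0.2, -0.1, -1.1]
gripper_width: 0.0231
```

```bash
python3 s.py wrist 35; python3 s.py top 35
```

```text
t44.05 pos [454.51 310.24  91.19] jaw -89.85 zax [-6.0e-04 -1.2e-03 -1.0e+00] F [-0.25 -0.08 -1.15] M [-0.092 -0.033 -0.027] w 0.023100587148892435
slab xy [-186.79  260.69] Fx -0.22 Fy -0.13 base z 54.1
t44.10 pos [454.93 309.44  91.36] jaw -89.93 zax [-3.e-04 -1.e-03 -1.e+00] F [ 0.36 -0.33 -0.79] M [-0.103 -0.036  0.015] w 0.023139927712097334
slab xy [-186.2  260. ] Fx 0.43 Fy -0.24 base z 54.3
```

View pics/wrist35.png

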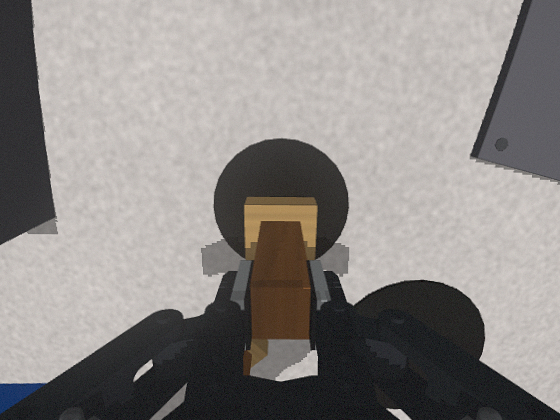

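Run:
```python
from h import *
from scipy.optimize import least_squares
def fit(X):
    r=least_squares(lambda p:np.hypot(X[:,0]-p[0],X[:,1]-p[1])-p[2],[X[:,0].mean(),X[:,1].mean(),56]); return r.x.round(2)
for n,ylim in (("wrist35",(130,250)),("wrist1",(120,225))):
    c=load(n+".npz");o=load("o_"+n+".npz")
    g=cv2.cvtColor(c["color"],cv2.COLOR_RGB2GRAY).astype(float); g=cv2.GaussianBlur(g,(3,3),0)
    cx=281 if n=="wrist35" else 278; pts=[]
    v0=200 if n=="wrist35" else 174
    for a in np.radians(np.arange(180,361,4) if n=="wrist35" else np.arange(150,391,4)):
        rs=np.arange(36,85,.5); 
        if n=="wrist35": rs=np.arange(52,80,.5)
        else: rs=np.arange(36,54,.5)
        u=cx+rs*np.cos(a); v=v0+rs*np.sin(a)
        p=cv2.remap(g,u.astype(np.float32).reshape(1,-1),v.astype(np.float32).reshape(1,-1),cv2.INTER_LINEAR).ravel()
        k=np.argmax(np.gradient(p)); pts.append((u[k],v[k]))
    X=onplane(c,pts,.004,o)*1000; print(n,fit(X))
```

```text
wrist35 [455.14 309.34  55.03]
wrist1 [454.6  308.99  55.3 ]
```

The block is over the mat centre: mat (455.0, 309.2), tool (454.8, 309.6). Lowering it.

arm_command:
  moves: [0,0,-20,0,0,0,-15,0,0,0,-8,0,0,0,-3,0,0,0,0,0]

```text
time: 44.65
ee_pos: [0.4554, 0.3087, 0.0455]
tool_rot: [-0.0, -0.707, 0.707, -0.0]
contact_force: [0.4, 0.3, -1.1]
gripper_width: 0.023
```

arm_command:
  moves: [0,0,-1,0,0,0,-1,0,0,0,-0.7,0]

```text
time: 44.95
ee_pos: [0.4555, 0.3093, 0.0434]
tool_rot: [0.0, -0.707, 0.707, -0.0]
contact_force: [-0.0, -0.7, -1.6]
gripper_width: 0.0233
```

```bash
python3 s.py
```

```text
t44.95 pos [455.49 309.33  43.38] jaw -90.00 zax [ 5.e-04  5.e-04 -1.e+00] F [-0.01 -0.69 -1.59] M [-0.065 -0.014  0.002] w 0.023266792041011387
slab xy [-185.63  260.03] Fx 0.14 Fy -0.67 base z 6.3
```

arm_command:
  moves: [0,0,-0.7,0,0,0,-0.6,0,0,0,-0.4,0,0,0,0,0]

```text
time: 45.35
ee_pos: [0.4553, 0.3091, 0.0412]
tool_rot: [-0.0, -0.707, 0.707, -0.0]
contact_force: [0.4, -0.1, -1.2]
gripper_width: 0.0233
```

```bash
python3 s.py
```

```text
t45.35 pos [455.29 309.12  41.21] jaw -90.00 zax [-0.e+00 -2.e-04 -1.e+00] F [ 0.41 -0.09 -1.2 ] M [-0.003 -0.046  0.01 ] w 0.023286102822811156
slab xy [-185.78  259.77] Fx 0.42 Fy 0.00 base z 4.1
```

arm_command:
  moves: [0,0,-0.3,0,0,0,0,0]

```text
time: 45.55
ee_pos: [0.4554, 0.3092, 0.0411]
tool_rot: [-0.0, 0.707, -0.707, 0.0]
contact_force: [-0.8, -0.2, -0.8]
gripper_width: 0.023
```

```bash
python3 s.py
```

```text
t45.55 pos [455.4  309.17  41.1 ] jaw -90.00 zax [ 3.e-04 -0.e+00 -1.e+00] F [-0.78 -0.19 -0.85] M [-0.075 -0.01   0.024] w 0.02304121975928643
slab xy [-185.69  259.84] Fx -0.72 Fy -0.35 base z 4.0
```

arm_command:
  moves: [0,0,-0.2,0,0,0,-0.2,0,0,0,0,0]

```text
time: 45.85
ee_pos: [0.4555, 0.3092, 0.041]
tool_rot: [-0.0, 0.707, -0.707, 0.0]
contact_force: [-0.7, -0.9, 2.0]
gripper_width: 0.0234
```

```bash
python3 s.py
```

```text
t45.85 pos [455.48 309.19  41.05] jaw -90.00 zax [ 5.e-04  1.e-04 -1.e+00] F [-0.71 -0.92  1.99] M [-0.24   0.454 -0.072] w 0.02338602422852913
slab xy [-185.62  259.88] Fx -0.49 Fy -1.05 base z 3.9
```

The block is down: Fz went from −1.2 to +2 N. Releasing.

arm_command:
  moves: [0,0,0,0,0,0,0,0,0,0,0,0,0,0,0,0,0,0,0,0]
  claw: 0

```text
time: 46.35
ee_pos: [0.4553, 0.3091, 0.0405]
tool_rot: [-0.0, -0.707, 0.707, -0.0]
contact_force: [-0.5, 0.1, -0.2]
gripper_width: 0.0853
```

arm_command:
  moves: [0,0,0,0,0,0,0,0]

```text
time: 46.55
ee_pos: [0.4553, 0.3091, 0.0405]
tool_rot: [0.0, 0.707, -0.707, 0.0]
contact_force: [1.0, -0.2, 0.7]
gripper_width: 0.0853
```

```bash
python3 s.py wrist 36
```

```text
t46.55 pos [455.29 309.1   40.5 ] jaw -90.00 zax [-0.e+00 -2.e-04 -1.e+00] F [ 1.03 -0.18  0.7 ] M [ 0.008 -0.002  0.034] w 0.08530848911465896
slab xy [-185.78  259.75] Fx 1.04 Fy 0.06 base z 3.4
```

View pics/wrist36.png

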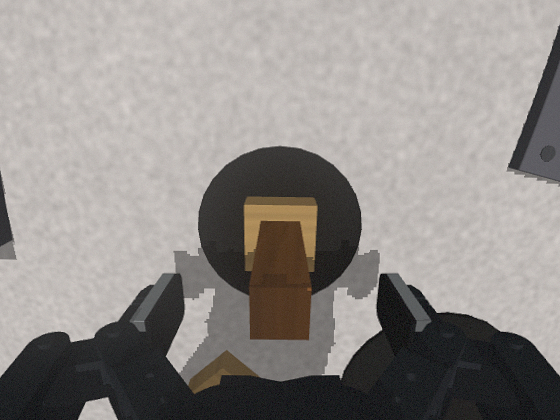

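The block is standing free and upright. I'll lift straight up, clear the area and make a final check.

arm_command:
  moves: [0,0,20,0,0,0,40,0,0,0,45,0,0,0,45,0,0,0,45,0]

```text
time: 47.1
ee_pos: [0.4551, 0.3089, 0.2375]
tool_rot: [0.0, -0.707, 0.707, -0.0]
contact_force: [-0.3, 2.1, -0.1]
gripper_width: 0.0853
```

arm_command:
  moves: [0,0,0,0,0,0,0,0]

```text
time: 47.3
ee_pos: [0.4555, 0.3096, 0.2367]
tool_rot: [0.001, -0.707, 0.707, 0.0]
contact_force: [0.2, 0.2, -1.1]
gripper_width: 0.0853
```

```bash
python3 s.py wrist 37; python3 s.py top 37; python3 s.py scene 37
python3 - <<'E'
import cv2,numpy as np
a=cv2.imread('pics/wrist37.png'); b=cv2.imread('pics/top37.png')[90:330,100:440]
b=cv2.resize(b,(560,395)); a=cv2.resize(a[60:330],None,fx=.7,fy=.7)
cv2.imwrite('pics/f1.png',a); cv2.imwrite('pics/f2.png',b)
t0=cv2.imread('pics/top0.png'); t1=cv2.imread('pics/top37.png'); d=cv2.absdiff(t0,t1).max(2); cv2.imwrite('pics/fd.png',(d>25).astype(np.uint8)*255)
E
```

```text
t47.30 pos [455.54 309.62 236.69] jaw -90.00 zax [ 0.0013  0.0022 -1.    ] F [ 0.21  0.19 -1.1 ] M [0.031 0.01  0.048] w 0.08528791118759065
slab xy [-185.65  260.32] Fx 0.17 Fy 0.23 base z 199.6
t47.35 pos [455.05 309.27 234.91] jaw -90.00 zax [-8.e-04  0.e+00 -1.e+00] F [ 0.04  0.15 -0.38] M [-0.012  0.054  0.027] w 0.0850056073643815
slab xy [-186.05  259.86] Fx 0.01 Fy 0.15 base z 197.8
t47.40 pos [454.85 309.   234.07] jaw -89.99 zax [-0.0017 -0.0013 -1.    ] F [ 0.82 -0.3  -0.24] M [ 0.019  0.017 -0.001] w 0.08536252925315115
slab xy [-186.18  259.56] Fx 0.86 Fy -0.11 base z 197.0
```

View pics/f1.png

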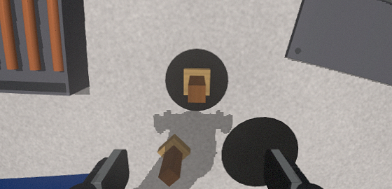

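View pics/f2.png

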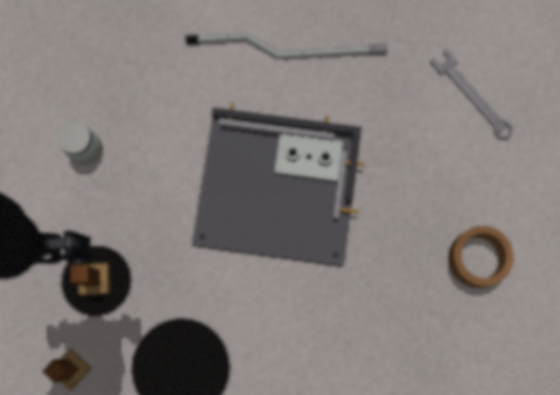

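View pics/fd.png

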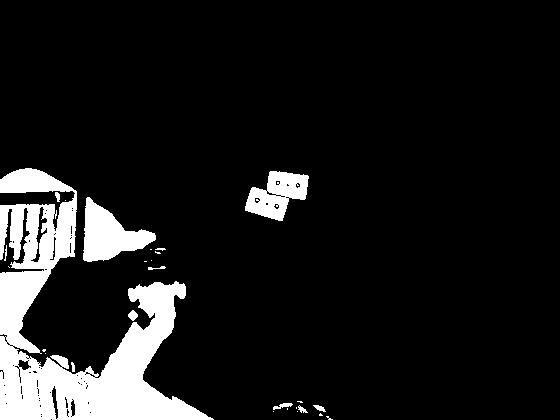

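In the final views the block stands upright in the middle of its mat and the plate is in the corner of both strips. Comparing top views, only the plate, the block (slightly), the arm and its shadow have changed.

```bash
python3 -c "
from plant import env
print(env.hand_in())"
```

```text
the job is handed in; nothing more can be done
None
```

The plate is home against both strips and the block is standing upright on its mat. I handed the job in at about 47 s; it reported no verdict.

**What I did:** I pushed the plate onto the long strip (face at slab x of about 84), then along it to the short strip (face at slab y of about −92.5). Each final press was held at about 5 to 5.5 N for roughly 0.5 to 0.7 s. The highest push force in the readings at the end of each move was about 8 N, reached briefly at first contact with the long strip.

**What went wrong on the way:** The block sat about 0.5° turned in the grip, so after the first slide the plate was about 0.6° off the long strip. A second press on the long side did not correct it, because the plate had jammed in the corner. I seated it squarely on the short strip, which left it about 1 mm off the long one, then pressed long and short again in that order with one shoe edge near the plate's centre line. So both sides were pressed more than once.

**Last checks:**

| Check | Plate or block | Target |
|---|---|---|
| Long side position (slab x) | 83.9 mm | 83.8 mm |
| Long side angle | 0.09° | 0.12° |
| Short side position (slab y) | −92.50 mm | −92.51 mm |
| Short side angle | −0.01° | 0.16° |
| Block on mat, x / y | 455.3 / 309.1 mm (tool position at release) | 455.0 / 309.2 mm (mat centre) |

- **Short-side angle:** it differs from the strip by 0.17°. The opposite plate edge read 0.13°, so I take this as measurement noise.
- **Other things on the bench:** before and after top views showed none of them moved where the view was clear. The arm and its shadow covered the trays and the other block on the left.

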